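# Five-turn calibration of pulse pick-ups on the crank fixture

### The arm

A 6-joint arm with a two-finger parallel gripper is mounted at the origin on the work surface; the furniture and walls round the work are solid. World frame = base frame: x ahead of the robot, y to its left, z up, the work surface at z = 0. Lengths are in m, angles in rad, forces in N, time in s.
With the tool pointing down it reaches from about 0.3 to 0.85 m from the base axis. Payload 4.2 kg.
Tool frame: the origin (TCP) lies at the very end of the fingers, on their centre line; the grasp point (between the pads) lies 19 mm behind it; z points along the fingers, y is the line along which they close (so a half turn about z gives the same grasp; the last joint's range is limited). The gripper opens to 91 mm and grips with 3 to 60 N. Pads are 32 mm wide; open, the fingers measure 118 mm over their backs; the gripper's body (76 mm by 178 mm) begins 60 mm behind the grasp point.
Start: joints at [1.286, 0.32, 1.565, -0, 1.257, -0.02], TCP at [0.15, 0.555, 0.214] pointing down, gripper open.
Joint ranges: [-3.11, 3.11], [-0.84, 2.01], [0.21, 2.61], [-1.34, 4.49], [0.05, 2.63], [-2.56, 2.56]. Speed limits (rad/s): [2.57, 2.57, 3.14, 3.14, 3.14, 3.14].

### API

Orientations are given as a rotation vector (axis times angle).
In Python, from station import robot gives the robot as it stands.
- The arm moves only by the shell command python3 shift.py 'ROWS'. ROWS is a JSON list of rows, 1 to 5 of them, each of 7 numbers: a rotation vector rx, ry, rz in rad, then dx, dy, dz in m, then the finger opening in m; each row is the pose to reach, as a shift and turn from the pose commanded when the command began, along the tool's axes at that moment; what a row does not reach only later rows make up. A row lasts 1/8 s, in which the tool goes at most 0.0625 m and 0.188 rad, less where a joint would pass 70% of its speed; a pose out of reach is approached as far as the arm can. The fingers move at their own pace and stop on an object; the grip force is fixed at half the most. Time passes only in rows, so rows that do not move let the fingers close. It prints the time, the measured TCP pose, the force, the opening and the grip force at its end.
- robot.state(): the state, without advancing time (a new reading comes with each control period).
- robot.camera(name): name is "side" or "top" or "wrist"; returns a dict with "img" (420x560x3 uint8, blue, green, red), "fx", "fy", "cx", "cy" (pixels), "position" and "attitude" of the camera in the world. Camera axes: x right, y up, looking along -z (the intrinsics and any distortion apply to the point x, -y, -z); pixel columns grow to the right and rows downward; lengths in m; the calibration is good to about 2 mm. A picture is of the moment at which its call begins. There is no depth.
- robot.job_done(): hands the job in; it is judged then, once.
The state is a dict: "time": time; "joints": joint angles; "qvel": joint speeds; "effort": joint torques, N m; "tcp_pos": TCP position; "tool_rot": TCP orientation; "wrist_force": force on the tool from outside, world axes, zero at the start; "ft_torque": the same for the moment, N m; "gripper_width": finger opening in m; "finger_force": force on a finger pad.
Only numpy, scipy, OpenCV 4.12 (cv2) and the standard library are available. Lean on these libraries where they do the work, as an engineer would, in place of code of your own. Each camera call takes 0.05 s, during which the arm holds its last target. There are 200 camera calls.

### The job

Calibrate the pulse pick-up modules that lie in the covered tray (two or three of them). Take the cover off the tray and set it aside, seat every module flat and square in a nest of the crank fixture, nose to the wheel, and with all of them seated turn the crank exactly five full turns clockwise seen from above, so that it ends over the index mark where it started; there is no counter, and it must not be turned further or backwards, because each pass of the wheel is recorded as a pulse. Then put the modules back upright into the cells of the tray and put the cover back on, fully down; leave the other things on the bench where they are.

Things in the scene. Friction and masses are not known exactly. Their poses are not given: they have to be found in the camera images.
- fixture: calibration fixture fixed to the bench: round grey plate, 240 mm diameter, 14 mm thick. Origin: centre of its underside, on the spindle axis, z up; +x points to the index mark, a small block at the plate's rear edge (24 mm high, 83 to 109 mm out). In the middle a steel wheel (108 mm diameter, top at 30 mm) that turns with the crank (hub top at 51 mm)
- nest_left: left (+y) nest of the fixture: pocket with 12 mm high, 6 mm thick aluminium walls (rear, sides, two 45 degree corners), open at the nose; takes a module one way round, 2 mm play on every side, the upper 6 mm bevelled 4 mm wider as lead-in. Origin: centre of the pocket floor, 14 mm above the bench, 80 mm from the spindle; x to the spindle, z up: a seated module has the same origin and axes
- nest_front: front (-x) nest of the fixture: pocket with 12 mm high, 6 mm thick aluminium walls (rear, sides, two 45 degree corners), open at the nose; takes a module one way round, 2 mm play on every side, the upper 6 mm bevelled 4 mm wider as lead-in. Origin: centre of the pocket floor, 14 mm above the bench, 80 mm from the spindle; x to the spindle, z up: a seated module has the same origin and axes
- nest_right: right (-y) nest of the fixture: pocket with 12 mm high, 6 mm thick aluminium walls (rear, sides, two 45 degree corners), open at the nose; takes a module one way round, 2 mm play on every side, the upper 6 mm bevelled 4 mm wider as lead-in. Origin: centre of the pocket floor, 14 mm above the bench, 80 mm from the spindle; x to the spindle, z up: a seated module has the same origin and axes
- crank (a joint): turn of the crank, rad: 0 with the handle over the index mark (fixture +x), growing clockwise seen from above, counting on over full turns (one turn = 6.283); no stops. It starts within 0.12 rad of 0, turns with a steady friction of about 0.12 N m and stays where it is left
- crank_grip (a point): on the axis of the upright black crank handle, at gripping height: 96 mm above the bench, 50 mm from the spindle axis. The handle is a freely spinning round knob, 28 mm diameter there, from 46 to 112 mm above the bench, on a 16 mm wide arm 34 to 42 mm above the bench
- spindle (a point): point on the spindle axis, 96 mm above the bench
- tray: white tray fixed to the bench: flange plate 192 (x) x 106 (y) x 6 mm thick; rim outside 170 x 84 mm, wall 4 mm, top at 20 mm; two dividers 8 mm high at x = -27 and +27 mm make three cells, centred at x = -54, 0, +54 mm, each 51 (x) x 76 mm (y) inside, floor at 6 mm. Modules lie in them with their x along the tray's x. Origin: centre of the underside, z up
- cover: loose white cover of the tray, an open-bottomed box 184 (x) x 98 (y) x 56 mm high, walls 3 mm, 140 g; goes over the tray's rim with 4 mm play on each side and stands on its flange, 6 mm above the bench. Origin: centre of its lower edge plane, z up. It starts on the tray, at its x, y and yaw. The bench between robot and fixture is free for setting it down
- cover_handle (a point): middle of the black grip bar on top of the cover, near one end: bar 11 mm along the cover's x, 68 mm along its y, 14 mm high, at the cover's x = -50, y = 0, 88 mm above its lower edge; 25 mm free height under the bar
- module_a: black pick-up module (90 g), all alike; pose always None if absent. Body 44 (x) x 66 (y) x 18 mm high; the two corners at its +x end (nose) cut off 14 mm at 45 degrees. Grip the grey block on top by its y faces: 24 (x) x 30 (y) mm, from 18 to 44 mm above the underside, centred at x = -2 mm. Origin: centre of the underside, midway between rear and nose faces; z up
- module_b: black pick-up module (90 g), all alike; pose always None if absent. Body 44 (x) x 66 (y) x 18 mm high; the two corners at its +x end (nose) cut off 14 mm at 45 degrees. Grip the grey block on top by its y faces: 24 (x) x 30 (y) mm, from 18 to 44 mm above the underside, centred at x = -2 mm. Origin: centre of the underside, midway between rear and nose faces; z up
- module_c: black pick-up module (90 g), all alike; pose always None if absent. Body 44 (x) x 66 (y) x 18 mm high; the two corners at its +x end (nose) cut off 14 mm at 45 degrees. Grip the grey block on top by its y faces: 24 (x) x 30 (y) mm, from 18 to 44 mm above the underside, centred at x = -2 mm. Origin: centre of the underside, midway between rear and nose faces; z up
- screwdriver: bystander: red screwdriver lying on the bench, 29 x 221 x 26 mm; leave it where it is
- cutters: bystander: black side cutters lying on the bench, 60 x 120 x 12 mm; leave them where they are
- reel: bystander: solder reel, 62 mm diameter, 32 mm high, standing on the bench at the right; leave it where it is

How it is judged:
On the way, in this order (a step that is already met when the one before it is completed fails the run):
1. the cover is off the tray and set aside (horizontal distance between cover and tray above 0.1 m), for 0.2 s.
2. every module is seated flat and square in a nest while the crank still stands at its start (((horizontal distance between module_a and nest_left below 0.004 m and z of module_a in the frame of nest_left between -0.003 and 0.003 m and angle between the x axis of module_a and the x axis of nest_left, either way round below 0.1 rad and angle between module_a's own z axis and vertical below 0.06 rad) or (horizontal distance between module_a and nest_front below 0.004 m and z of module_a in the frame of nest_front between -0.003 and 0.003 m and angle between the x axis of module_a and the x axis of nest_front, either way round below 0.1 rad and angle between module_a's own z axis and vertical below 0.06 rad) or (horizontal distance between module_a and nest_right below 0.004 m and z of module_a in the frame of nest_right between -0.003 and 0.003 m and angle between the x axis of module_a and the x axis of nest_right, either way round below 0.1 rad and angle between module_a's own z axis and vertical below 0.06 rad)) and ((horizontal distance between module_b and nest_left below 0.004 m and z of module_b in the frame of nest_left between -0.003 and 0.003 m and angle between the x axis of module_b and the x axis of nest_left, either way round below 0.1 rad and angle between module_b's own z axis and vertical below 0.06 rad) or (horizontal distance between module_b and nest_front below 0.004 m and z of module_b in the frame of nest_front between -0.003 and 0.003 m and angle between the x axis of module_b and the x axis of nest_front, either way round below 0.1 rad and angle between module_b's own z axis and vertical below 0.06 rad) or (horizontal distance between module_b and nest_right below 0.004 m and z of module_b in the frame of nest_right between -0.003 and 0.003 m and angle between the x axis of module_b and the x axis of nest_right, either way round below 0.1 rad and angle between module_b's own z axis and vertical below 0.06 rad)) and ((horizontal distance between module_c and nest_left below 0.004 m and z of module_c in the frame of nest_left between -0.003 and 0.003 m and angle between the x axis of module_c and the x axis of nest_left, either way round below 0.1 rad and angle between module_c's own z axis and vertical below 0.06 rad) or (horizontal distance between module_c and nest_front below 0.004 m and z of module_c in the frame of nest_front between -0.003 and 0.003 m and angle between the x axis of module_c and the x axis of nest_front, either way round below 0.1 rad and angle between module_c's own z axis and vertical below 0.06 rad) or (horizontal distance between module_c and nest_right below 0.004 m and z of module_c in the frame of nest_right between -0.003 and 0.003 m and angle between the x axis of module_c and the x axis of nest_right, either way round below 0.1 rad and angle between module_c's own z axis and vertical below 0.06 rad)) and value of joint crank between -0.4 and 0.4 rad), for 0.3 s.
3. with every module seated, the crank has made exactly five turns clockwise and rests over the index mark (((horizontal distance between module_a and nest_left below 0.004 m and z of module_a in the frame of nest_left between -0.003 and 0.003 m and angle between the x axis of module_a and the x axis of nest_left, either way round below 0.1 rad and angle between module_a's own z axis and vertical below 0.06 rad) or (horizontal distance between module_a and nest_front below 0.004 m and z of module_a in the frame of nest_front between -0.003 and 0.003 m and angle between the x axis of module_a and the x axis of nest_front, either way round below 0.1 rad and angle between module_a's own z axis and vertical below 0.06 rad) or (horizontal distance between module_a and nest_right below 0.004 m and z of module_a in the frame of nest_right between -0.003 and 0.003 m and angle between the x axis of module_a and the x axis of nest_right, either way round below 0.1 rad and angle between module_a's own z axis and vertical below 0.06 rad)) and ((horizontal distance between module_b and nest_left below 0.004 m and z of module_b in the frame of nest_left between -0.003 and 0.003 m and angle between the x axis of module_b and the x axis of nest_left, either way round below 0.1 rad and angle between module_b's own z axis and vertical below 0.06 rad) or (horizontal distance between module_b and nest_front below 0.004 m and z of module_b in the frame of nest_front between -0.003 and 0.003 m and angle between the x axis of module_b and the x axis of nest_front, either way round below 0.1 rad and angle between module_b's own z axis and vertical below 0.06 rad) or (horizontal distance between module_b and nest_right below 0.004 m and z of module_b in the frame of nest_right between -0.003 and 0.003 m and angle between the x axis of module_b and the x axis of nest_right, either way round below 0.1 rad and angle between module_b's own z axis and vertical below 0.06 rad)) and ((horizontal distance between module_c and nest_left below 0.004 m and z of module_c in the frame of nest_left between -0.003 and 0.003 m and angle between the x axis of module_c and the x axis of nest_left, either way round below 0.1 rad and angle between module_c's own z axis and vertical below 0.06 rad) or (horizontal distance between module_c and nest_front below 0.004 m and z of module_c in the frame of nest_front between -0.003 and 0.003 m and angle between the x axis of module_c and the x axis of nest_front, either way round below 0.1 rad and angle between module_c's own z axis and vertical below 0.06 rad) or (horizontal distance between module_c and nest_right below 0.004 m and z of module_c in the frame of nest_right between -0.003 and 0.003 m and angle between the x axis of module_c and the x axis of nest_right, either way round below 0.1 rad and angle between module_c's own z axis and vertical below 0.06 rad)) and value of joint crank between 31.166 and 31.666 rad and velocity of joint crank between -0.1 and 0.1 rad/s), for 0.3 s.
At the end, for the whole second after the job is handed in: the crank stands at five turns (31.42 rad) within 0.25 rad; every module lies upright (within 0.08 rad) on the floor of the tray inside its rim; the cover sits on the tray's flange, height within 4 mm, centred within 7 mm, level within 0.04 rad; all at rest (value of joint crank between 31.166 and 31.666 rad and x of module_a in the frame of tray between -0.07 and 0.07 m and y of module_a in the frame of tray between -0.012 and 0.012 m and z of module_a in the frame of tray between 0.002 and 0.01 m and angle between each of module_a, module_b, module_c's own z axis and vertical below 0.08 rad and linear speed of each of module_a, module_b, module_c, cover below 0.02 m/s and x of module_b in the frame of tray between -0.07 and 0.07 m and y of module_b in the frame of tray between -0.012 and 0.012 m and z of module_b in the frame of tray between 0.002 and 0.01 m and x of module_c in the frame of tray between -0.07 and 0.07 m and y of module_c in the frame of tray between -0.012 and 0.012 m and z of module_c in the frame of tray between 0.002 and 0.01 m and horizontal distance between cover and tray below 0.007 m and z of cover in the frame of tray between 0.002 and 0.01 m and angle between cover's own z axis and vertical below 0.04 rad and angle between the x axis of cover and the x axis of tray, either way round below 0.12 rad); the robot touches nothing.
It fails at once if the crank is turned more than half a radian beyond five turns (value of joint crank above 31.916 rad).
It fails at once if the crank is turned backwards past its start (value of joint crank below -0.5 rad).
It fails at once if the screwdriver, the cutters or the reel is moved more than 3 cm (distance of any of screwdriver, cutters, reel from where it was at the start of the episode above 0.03 m).
Of module_a, module_b, module_c only 2 to 3 are there at a start; the rules pass over those that are not, and their reading is None.
At some moment in a run one of module_a, module_b, module_c, cover may be knocked a few centimetres aside while the robot is not near it.
Once in a run the grip may slacken for a moment while it holds something.
It also fails if it takes over 210 s, if anything falls off the work surface, if the arm or the gripper's body presses on something with over 40 N, if the wrist force passes 120 N, or if a joint passes its speed limit or range.

## Working session

There is one attempt and no reset: what is moved stays moved. The work goes in short steps, Python scripts to look and compute and a shell command to move; the robot and the scene stay as the last step left them, time stands still between calls to the robot, and variables do not carry over. Pictures are saved under pics/ and viewed, at most 14 in all, crops included, and the job is handed in when it is done.

```bash
ls; mkdir -p pics; cat > h.py <<'E'
import numpy as np,cv2
from station import robot
from scipy.spatial.transform import Rotation as R
def snap(n,f=None):
    c=robot.camera(n)
    if f: cv2.imwrite('pics/'+f,c['img'])
    return c
E
python3 - <<'E'
from h import *
for n in('top','side','wrist'):
    c=snap(n,n+'0.png');print(n,{k:v for k,v in c.items() if k!='img'})
print(robot.state())
E
```

```text
pics
shift.py
station.py
top {'fx': 463.4526037559967, 'fy': 463.4526037559967, 'cx': 283.5103026252709, 'cy': 209.21270759683915, 'position': array([0.3793908 , 0.09515507, 1.36294457]), 'attitude': array([ 0.07926569, -0.08502696, -1.55346083])}
side {'fx': 503.611904812113, 'fy': 503.611904812113, 'cx': 273.1341429272246, 'cy': 198.4863886219493, 'position': array([0.4769651 , 1.17876059, 1.04633683]), 'attitude': array([ 0.0249826 , -1.28531058, -2.83928117])}
wrist {'fx': 374.6519879147498, 'fy': 374.6519879147498, 'cx': 278.88755423781595, 'cy': 206.60001474871189, 'position': array([0.07611437, 0.5744986 , 0.38456524]), 'attitude': array([-0.23892319, -0.17979745,  1.29740547])}
{'time': 0.15, 'joints': array([ 1.28602574e+00,  3.20151233e-01,  1.56537591e+00,  1.88991431e-05,
        1.25737869e+00, -1.99898322e-02]), 'qvel': array([-0.0005221 , -0.00243036, -0.00386154,  0.00017794, -0.00071938,
        0.00013977]), 'effort': array([-5.63892372e-04, -4.12772477e+01, -2.32155240e+01,  7.25787459e-02,
        4.34143818e-02, -8.53701749e-05]), 'tcp_pos': array([0.15036161, 0.55461489, 0.21331874]), 'tool_rot': array([-4.14683076e-01, -3.11388410e+00,  2.03441393e-03]), 'wrist_force': array([ 0.22171822,  0.36433025, -0.25454874]), 'ft_torque': array([0.00887335, 0.00057399, 0.0096606 ]), 'finger_force': 0.0, 'gripper_width': 0.09111033433027893}
```
View pics/top0.png

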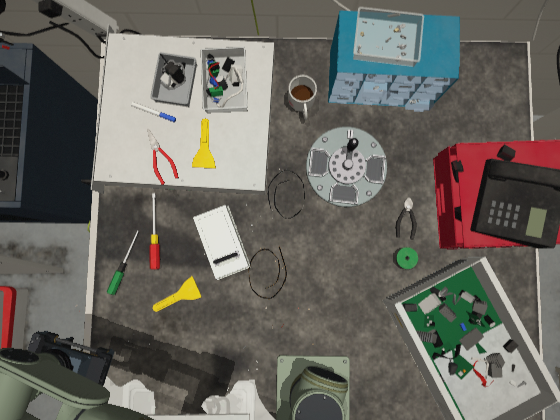

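View pics/side0.png

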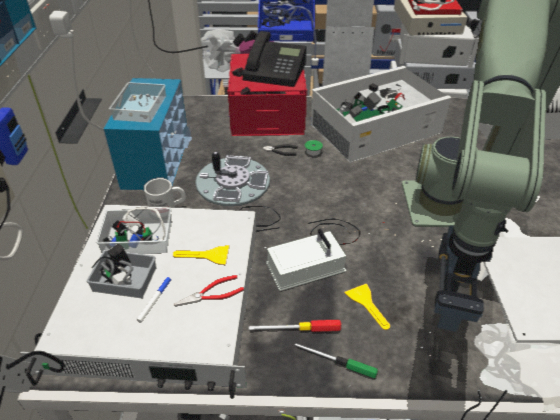

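```bash
cat >> h.py <<'E'
def P(c,u,v,z):
    d=R.from_rotvec(c['attitude']).apply([(u-c['cx'])/c['fx'],-(v-c['cy'])/c['fy'],-1.])
    p=c['position'];return p+d*(z-p[2])/d[2]
def px(c,w):
    q=R.from_rotvec(c['attitude']).inv().apply(np.atleast_2d(w)-c['position'])
    return np.c_[c['cx']+c['fx']*q[:,0]/-q[:,2],c['cy']-c['fy']*q[:,1]/-q[:,2]]
def blob(m,x0,y0,x1,y1):
    k=np.zeros_like(m);k[y0:y1,x0:x1]=m[y0:y1,x0:x1]
    cs,_=cv2.findContours(k,cv2.RETR_EXTERNAL,cv2.CHAIN_APPROX_NONE)
    return max(cs,key=cv2.contourArea)
E
python3 - <<'E'
from h import *
c=snap('top');s=snap('side')
a=cv2.resize(c['img'][185:295,180:300],None,fx=5,fy=5,interpolation=2)[:, :400]
b=cv2.resize(c['img'][115:215,295:400],None,fx=5,fy=5,interpolation=2)[:, :]
cv2.imwrite('pics/crop1.png',np.hstack([cv2.resize(a,(400,550)),cv2.resize(b[:550],(400,400)) if 0 else np.pad(b,((0,50),(0,0),(0,0)))[:, :400]])) 
g=cv2.cvtColor(c['img'],6)
for th in (170,200,225):
    k=blob((g>th).astype(np.uint8),185,195,265,290);r=cv2.minAreaRect(k);print(th,r)
    q=cv2.boxPoints(r);w=np.array([P(c,*x,.062) for x in q]);print(w.round(4).tolist(),w.mean(0))
E
```

```text
170 ((220.4178009033203, 242.2808074951172), (67.29866027832031, 34.995304107666016), 69.44395446777344)
[[0.4904, 0.3481, 0.062], [0.5267, 0.2569, 0.062], [0.3512, 0.186, 0.062], [0.3159, 0.2762, 0.062]] [0.42102121 0.26679599 0.062     ]
200 ((220.47946166992188, 242.44522094726562), (66.71345520019531, 34.995304107666016), 69.44395446777344)
[[0.4891, 0.3476, 0.062], [0.5254, 0.2564, 0.062], [0.3515, 0.1862, 0.062], [0.3162, 0.2763, 0.062]] [0.42055403 0.26660547 0.062     ]
225 ((219.9726104736328, 241.26028442382812), (64.1385498046875, 34.17601776123047), 69.44395446777344)
[[0.4895, 0.3466, 0.062], [0.5249, 0.2576, 0.062], [0.3576, 0.1901, 0.062], [0.3231, 0.2781, 0.062]] [0.42379611 0.2681073  0.062     ]
```

View pics/crop1.png

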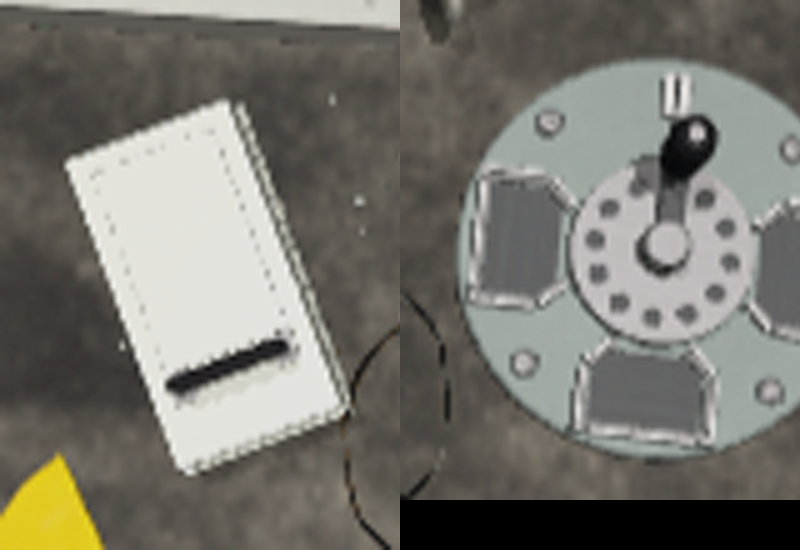

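The crop shows the cover quad (top-face corners about (193,218),(226,205),(248,267),(218,279)) with the black bar from (214,262) to (237,254), and the fixture with the index mark at (430−… → image ≈(350,134)); all three nests are empty, and the crank is at the index.

```bash
python3 - <<'E'
from h import *
c=snap('top');s=snap('side')
f=lambda x,y:(180+x/5-.5+.1*0,185+y/5-.4)
for q in [(66,163),(230,99),(340,408),(188,473)]: print('top',P(c,*f(*q),.062))
e=[P(c,*f(*q),.1) for q in [(172,385),(284,346)]];print('bar',e,np.mean(e,0))
# fixture: HSV plate
h=cv2.cvtColor(c['img'],cv2.COLOR_BGR2HSV);b,g,r=[c['img'][...,i].astype(int) for i in range(3)]
m=((g-r>8)&(g>120)).astype(np.uint8);k=blob(m,295,115,400,215);el=cv2.fitEllipse(cv2.convexHull(k));print(el,P(c,*el[0],.014))
hull=cv2.convexHull(k)[:,0].astype(float);w=np.array([P(c,*x,.014) for x in hull])[:,:2]
A=np.c_[2*w,np.ones(len(w))];x=np.linalg.lstsq(A,(w**2).sum(1),rcond=None)[0];print('circ',x[:2],np.sqrt(x[2]+x[:2]@x[:2]))
ff=lambda x,y:(295+(x-400)/5-.4,115+y/5-.4)
print('index',P(c,*ff(676,95),.024), 'handle top',P(c,*ff(694,133),.112),'hub',P(c,*ff(670,243),.051))
for q in [(520,238),(648,393)]: print('nest',P(c,*ff(*q),.014))
E
```

```text
top [0.48959748 0.34668389 0.062     ]
top [0.52733841 0.25545397 0.062     ]
top [0.35509222 0.18925168 0.062     ]
top [0.3179632  0.27277613 0.062     ]
bar [array([0.36674993, 0.27768007, 0.1       ]), array([0.38869996, 0.21764763, 0.1       ])] [0.37772495 0.24766385 0.1       ]
((334.8864440917969, 139.8982391357422), (25.54656410217285, 27.668752670288086), 41.4905891418457) [ 0.73112232 -0.05830461  0.014     ]
circ [ 0.73064075 -0.05940245] 0.03999612708612189
index [ 0.74828413 -0.10121841  0.024     ] handle top [ 0.70275434 -0.09826054  0.112     ] hub [ 0.65361163 -0.09385307  0.051     ]
nest [ 0.66288902 -0.01035574  0.014     ]
nest [ 0.57152484 -0.08632071  0.014     ]
```

```bash
cat >> h.py <<'E'
def go(x,y,z,yaw,tilt=True):
    s=robot.state();T=R.from_rotvec(s['tool_rot']);Y=T.as_matrix()[:,1]
    cur=np.arctan2(Y[1],Y[0]);d=(yaw-cur+np.pi/2)%np.pi-np.pi/2
    c,n=np.cos(cur+d),np.sin(cur+d)
    G=R.from_matrix(np.array([[-(-n)*-1,c,0],[-c*-1*-1,n,0],[0,0,-1]]).astype(float)) if 0 else R.from_matrix(np.column_stack([np.cross([c,n,0],[0,0,-1]),[c,n,0],[0,0,-1]]))
    r=(T.inv()*G).as_rotvec();t=T.inv().apply(np.array([x,y,z])-s['tcp_pos'])
    print('t',s['time'],'row',r.round(3).tolist(),t.round(4).tolist(),'rows>=',max(np.linalg.norm(t)/.0625,np.linalg.norm(r)/.188).round(1),'w',round(float(s['gripper_width']),4),'F',s['wrist_force'].round(1),'j6',s['joints'][5].round(2))
E
python3 - <<'E'
from h import *
go(.37,.245,.25,.386)
E
```

```text
t 0.35 row [-0.0, 0.0, 0.92] [-0.293, -0.2416, -0.0361] rows>= 6.1 w 0.0912 F [-0.1 -0.1  0.6] j6 -0.02
```

```bash
python3 shift.py '[[0,0,0.92,-0.293,-0.242,-0.036,0.091],[0,0,0.92,-0.293,-0.242,-0.036,0.091],[0,0,0.92,-0.293,-0.242,-0.036,0.091],[0,0,0.92,-0.293,-0.242,-0.036,0.091],[0,0,0.92,-0.293,-0.242,-0.036,0.091]]'
python3 shift.py '[[0,0,0,0,0,0,0.091]]'
python3 - <<'E'
from h import *
go(.37,.245,.25,.386)
c=snap('wrist','w1.png')
E
```

```text
time: 0.98
tcp_pos: [0.331, 0.2993, 0.2438]
tool_rot: [1.761, 2.601, 0.002]
wrist_force: [1.3, -0.1, 0.3]
gripper_width: 0.0909
finger_force: 0.0
time: 1.1
tcp_pos: [0.3322, 0.2982, 0.2441]
tool_rot: [1.762, 2.599, 0.002]
wrist_force: [-0.4, 1.4, -0.3]
gripper_width: 0.0909
finger_force: 0.0
t 1.1 row [0.002, 0.0, -0.007] [-0.0634, 0.0154, -0.0058] rows>= 1.0 w 0.0909 F [-0.4  1.4 -0.3] j6 0.33
```

View pics/w1.png

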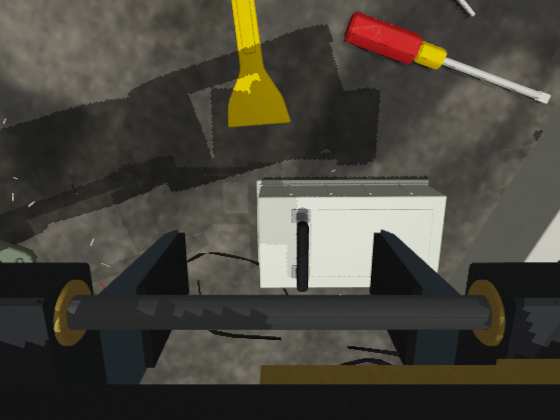

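The wrist view shows the cover top between (258,197) and (445,197), and the black bar at column 302, rows 222–290, square to the fingers.

```bash
python3 - <<'E'
from h import *
c=snap('wrist')
for q in [(302.5,224,.101),(302.5,288,.101),(258,196.5,.062),(445.5,196.5,.062),(259,286,.062),(439.5,290,.062)]: print(P(c,*q))
a=P(c,258,196.5,.062);b=P(c,445.5,196.5,.062);d=b-a;print(np.arctan2(d[1],d[0]),np.linalg.norm(d))
go(.377,.247,.16,.386)
E
```

```text
[0.36159206 0.28087876 0.101     ]
[0.3860122  0.22308521 0.101     ]
[0.31774799 0.27949313 0.062     ]
[0.48701579 0.34758236 0.062     ]
[0.35332672 0.18989307 0.062     ]
[0.53035049 0.25609865 0.062     ]
0.38245089203684857 0.18244925701647316
t 1.2 row [0.0, -0.001, -0.001] [-0.0675, 0.023, 0.0835] rows>= 1.8 w 0.0909 F [0.7 0.1 0.5] j6 0.33
```

```bash
python3 shift.py '[[0,0,0,-0.069,0.022,0.04,0.06],[0,0,0,-0.069,0.022,0.084,0.06],[0,0,0,-0.069,0.022,0.084,0.06]]'
python3 - <<'E'
from h import *
go(.376,.249,.075,.384)
E
```

```text
time: 1.58
tcp_pos: [0.3737, 0.2445, 0.1563]
tool_rot: [-1.751, -2.603, 0.013]
wrist_force: [-0.2, -0.7, 0.8]
gripper_width: 0.0641
finger_force: 0.0
t 1.575 row [-0.009, 0.001, 0.003] [0.0034, 0.0046, 0.0812] rows>= 1.3 w 0.0641 F [-0.2 -0.7  0.8] j6 0.17
```

```bash
python3 shift.py '[[0,0,0,0.003,0.004,0.04,0.05],[0,0,0,0.003,0.004,0.081,0.05],[0,0,0,0.003,0.004,0.081,0.05],[0,0,0,0.003,0.004,0.081,0],[0,0,0,0.003,0.004,0.081,0]]'
python3 shift.py '[[0,0,0,0,0,0,0],[0,0,0,0,0,0,0],[0,0,0,0,0,0,0]]'
python3 - <<'E'
from h import *
go(.334,.004,.16,.384)
E
```

```text
time: 2.2
tcp_pos: [0.3802, 0.251, 0.0805]
tool_rot: [1.752, 2.606, 0.006]
wrist_force: [-0.3, -0.2, -0.5]
gripper_width: 0.0333
finger_force: 0.0
time: 2.58
tcp_pos: [0.3784, 0.2493, 0.0788]
tool_rot: [-1.754, -2.605, 0.002]
wrist_force: [-3.5, -1.2, 6.4]
gripper_width: 0.0107
finger_force: 30.0
t 2.575 row [-0.001, -0.0, 0.002] [-0.2106, -0.1335, -0.081] rows>= 4.2 w 0.0107 F [-3.5 -1.2  6.4] j6 0.17
```

```bash
python3 shift.py '[[0,0,0,0,0,-0.02,0],[0,0,0,0,0,-0.06,0],[0,0,0,0,0,-0.1,0],[0,0,0,0,0,-0.1,0]]'
python3 - <<'E'
from h import *
c=snap('wrist','w2.png')
go(.334,.0,.17,.384)
E
```

```text
time: 3.08
tcp_pos: [0.3809, 0.2507, 0.181]
tool_rot: [1.753, 2.604, 0.01]
wrist_force: [0.1, 0.3, -1.8]
gripper_width: 0.011
finger_force: 30.0
t 3.125 row [0.002, -0.0, 0.002] [-0.2143, -0.1362, 0.0086] rows>= 4.1 w 0.0108 F [ 0.5 -0.6 -2.2] j6 0.17
```

View pics/w2.png

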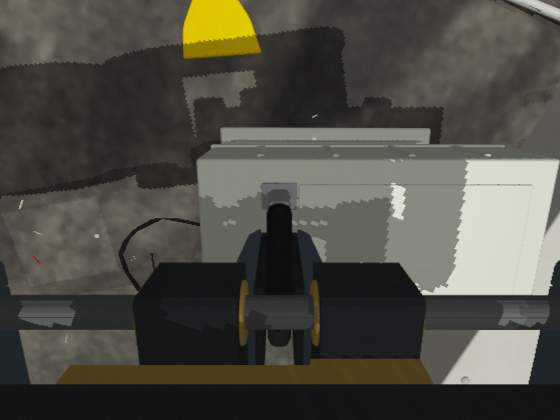

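The cover hangs level from the bar (bar at (280,270)), clear of the tray flange visible at row 135.

```bash
python3 shift.py '[[0,0,0,-0.02,-0.013,0,0],[0,0,0,-0.055,-0.035,0,0],[0,0,0,-0.1,-0.063,0,0],[0,0,0,-0.145,-0.09,0,0],[0,0,0,-0.185,-0.117,0,0]]'
python3 shift.py '[[0,0,0,-0.018,-0.011,0,0],[0,0,0,-0.028,-0.018,0,0],[0,0,0,-0.03,-0.02,0,0]]'
python3 - <<'E'
from h import *
go(.334,.0,.073,.384)
E
```

```text
time: 3.75
tcp_pos: [0.3386, 0.0325, 0.1767]
tool_rot: [-1.752, -2.605, 0.004]
wrist_force: [-0.2, -0.1, -1.4]
gripper_width: 0.0111
finger_force: 30.0
time: 4.12
tcp_pos: [0.3325, -0.0013, 0.1776]
tool_rot: [-1.754, -2.604, 0.001]
wrist_force: [0.3, -0.4, -1.5]
gripper_width: 0.0101
finger_force: 30.0
t 4.125 row [-0.002, -0.001, 0.001] [0.0006, 0.002, 0.1046] rows>= 1.7 w 0.0101 F [ 0.3 -0.4 -1.5] j6 -0.42
```

```bash
python3 shift.py '[[0,0,0,0,0,0.04,0],[0,0,0,0,0,0.08,0],[0,0,0,0,0,0.098,0],[0,0,0,0,0,0.103,0],[0,0,0,0,0,0.105,0]]'
python3 shift.py '[[0,0,0,0,0,0,0]]'
```

```text
time: 4.75
tcp_pos: [0.3336, -0.0007, 0.0735]
tool_rot: [1.753, 2.607, 0.001]
wrist_force: [-1.1, 0.3, -1.4]
gripper_width: 0.0109
finger_force: 30.0
time: 4.88
tcp_pos: [0.3338, -0.0009, 0.0739]
tool_rot: [1.753, 2.606, 0.001]
wrist_force: [0.7, -0.1, -1.0]
gripper_width: 0.0109
finger_force: 30.0
```

```bash
python3 shift.py '[[0,0,0,0,0,0.002,0],[0,0,0,0,0,0.003,0],[0,0,0,0,0,0.003,0.05],[0,0,0,0,0,0.003,0.05],[0,0,0,0,0,0.003,0.05]]'
python3 shift.py '[[0,0,0,0,0,-0.06,0.06],[0,0,0,0,0,-0.12,0.09],[0,0,0,0,0,-0.17,0.09],[0,0,0,0,0,-0.17,0.09]]'
python3 - <<'E'
from h import *
go(.44,.18,.28,.384)
c=snap('top','top2.png')
cv2.imwrite('pics/t2.png',cv2.resize(c['img'][175:325,180:380],None,fx=4,fy=4,interpolation=2))
E
```

```text
time: 5.5
tcp_pos: [0.3332, -0.0011, 0.0704]
tool_rot: [1.754, 2.606, 0.0]
wrist_force: [-0.2, -0.2, 0.3]
gripper_width: 0.0382
finger_force: 0.0
time: 6.0
tcp_pos: [0.3355, -0.0012, 0.2438]
tool_rot: [1.75, 2.6, 0.007]
wrist_force: [1.2, -0.5, -0.6]
gripper_width: 0.0775
finger_force: 0.0
t 6.0 row [0.008, 0.004, 0.002] [0.1284, 0.1653, -0.0354] rows>= 3.4 w 0.0775 F [ 1.2 -0.5 -0.6] j6 -0.42
```

View pics/t2.png

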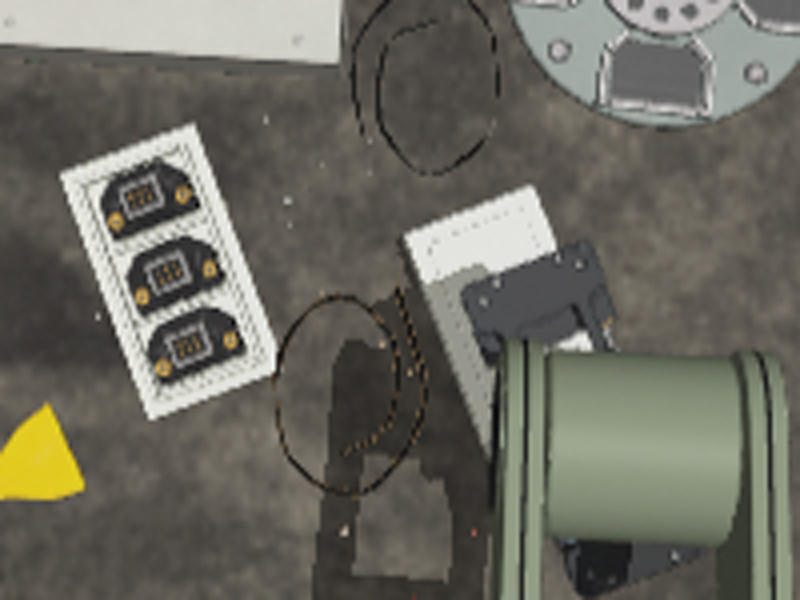

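Three modules lie in the tray with noses toward the far (+x) end; block centres at about crop (141,196),(169,272),(190,344). The cover stands aside.

```bash
python3 shift.py '[[0,0,0,0.128,0.165,-0.035,0.09],[0,0,0,0.128,0.165,-0.035,0.09],[0,0,0,0.128,0.165,-0.035,0.09],[0,0,0,0.128,0.165,-0.035,0.09],[0,0,0,0.128,0.165,-0.035,0.09]]'
python3 - <<'E'
from h import *
c=snap('top');f=lambda x,y:(180+x/4-.4,175+y/4-.4)
q=np.array([P(c,*f(*a),.006) for a in [(62,173),(193,123),(278,370),(150,418)]]);print('tray',q.mean(0),[np.arctan2(*(q[i]-q[j])[1::-1]) for i,j in((0,3),(1,2))])
for a in [(141,196),(169,272),(190,344)]: print('block',P(c,*f(*a),.05))
w=snap('wrist');cv2.imwrite('pics/w3.png',w['img'])
E
```

```text
time: 6.68
tcp_pos: [0.4376, 0.1805, 0.2731]
tool_rot: [-1.75, -2.606, 0.006]
wrist_force: [-0.6, -1.0, -0.3]
gripper_width: 0.0897
finger_force: 0.0
tray [0.42266772 0.26869654 0.006     ] [np.float64(0.3765981876825032), np.float64(0.3561192646634865)]
block [0.47339643 0.28556064 0.05      ]
block [0.41992487 0.26412785 0.05      ]
block [0.36962087 0.2478745  0.05      ]
```

View pics/w3.png

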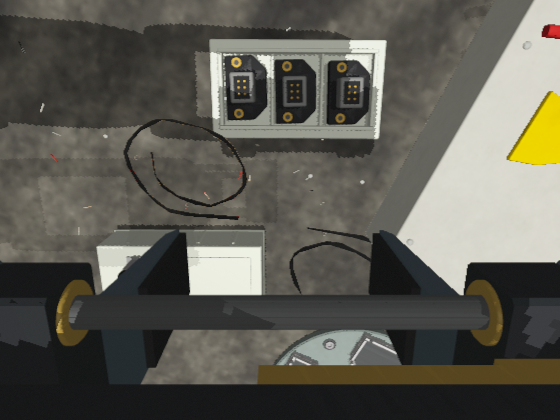

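The wrist view shows tray flange corners (210,40),(386,41),(379,138),(218,138) and block tops near (241,87),(295,92),(352,92).

```bash
python3 - <<'E'
from h import *
c=snap('wrist')
q=np.array([P(c,*a,.006) for a in [(210,40),(386,41),(379,138),(218,138)]]);print('tray',q.mean(0),[np.arctan2(*(q[i]-q[j])[1::-1]) for i,j in((1,0),(2,3))],[np.linalg.norm(q[i]-q[j]) for i,j in((1,0),(2,3),(0,3))])
for a in [(241,87),(295,92),(352,92)]: print('block',P(c,*a,.05))
cv2.imwrite('pics/w3c.png',cv2.resize(c['img'][30:145,200:392],None,fx=4,fy=4,interpolation=2))
E
```

```text
tray [0.42346687 0.26612151 0.006     ] [np.float64(0.380317880375889), np.float64(0.3867256705337654)] [np.float64(0.19026208998479485), np.float64(0.1863621440465105), np.float64(0.10487514228168376)]
block [0.36728936 0.24638586 0.05      ]
block [0.41942859 0.26239493 0.05      ]
block [0.47261021 0.28401696 0.05      ]
```

View pics/w3c.png

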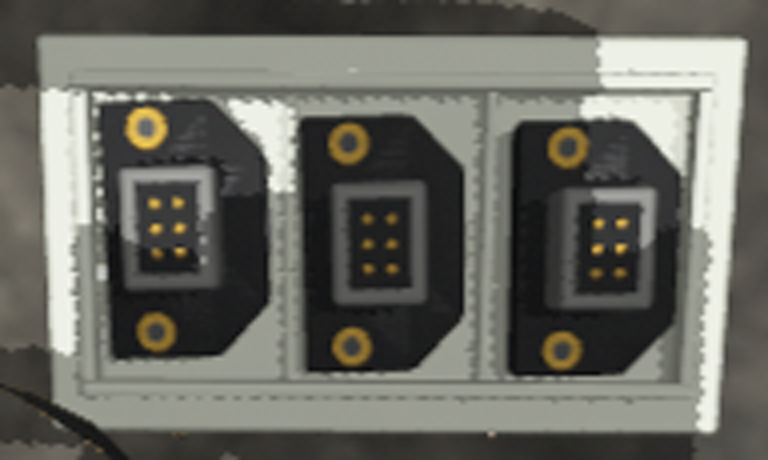

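The crop shows three block tops centred at crop (170,229),(378,243),(609,248), the first module turned slightly. Next I look at the fixture from close up, with the wrist turned the way the first grasp needs.

```bash
python3 - <<'E'
from h import *
go(.55,-.08,.28,-1.185)
E
python3 shift.py '[[0,0,0.94,0,0,0,0.07],[0,0,0.94,0,0,0,0.07],[0,0,0.94,0,0,0,0.07],[0,0,0.94,0,0,0,0.07],[0,0,0.94,0,0,0,0.07]]'
python3 - <<'E'
from h import *
go(.55,-.08,.28,-1.5)
E
```

```text
t 6.825 row [-0.002, 0.003, 1.57] [-0.2822, 0.0078, -0.0059] rows>= 8.4 w 0.0902 F [-0.6 -0.   1.2] j6 -0.02
time: 7.45
tcp_pos: [0.4369, 0.1781, 0.2751]
tool_rot: [2.748, 1.522, -0.001]
wrist_force: [-1.6, 1.0, -0.6]
gripper_width: 0.0699
finger_force: 0.0
t 7.45 row [0.0, 0.001, 0.941] [-0.1588, 0.2328, -0.0049] rows>= 5.0 w 0.0699 F [-1.6  1.  -0.6] j6 0.92
```

```bash
python3 shift.py '[[0,0,0.94,-0.159,0.233,-0.005,0.07],[0,0,0.94,-0.159,0.233,-0.005,0.07],[0,0,0.94,-0.159,0.233,-0.005,0.07],[0,0,0.94,-0.159,0.233,-0.005,0.07],[0,0,0.94,-0.159,0.233,-0.005,0.07]]'
python3 shift.py '[[0,0,0,0,0,0,0.07],[0,0,0,0,0,0,0.07]]'
python3 - <<'E'
from h import *
go(.55,-.08,.28,-1.5)
c=snap('wrist','w4.png')
E
```

```text
time: 8.07
tcp_pos: [0.5523, -0.0819, 0.28]
tool_rot: [3.139, 0.112, -0.001]
wrist_force: [-0.7, 1.4, -0.0]
gripper_width: 0.0705
finger_force: 0.0
time: 8.32
tcp_pos: [0.5518, -0.0779, 0.2802]
tool_rot: [-3.138, -0.129, 0.002]
wrist_force: [0.3, 0.4, -0.8]
gripper_width: 0.07
finger_force: 0.0
t 8.325 row [-0.001, 0.001, 0.012] [-0.0019, 0.0019, 0.0002] rows>= 0.1 w 0.07 F [ 0.3  0.4 -0.8] j6 1.33
```

View pics/w4.png

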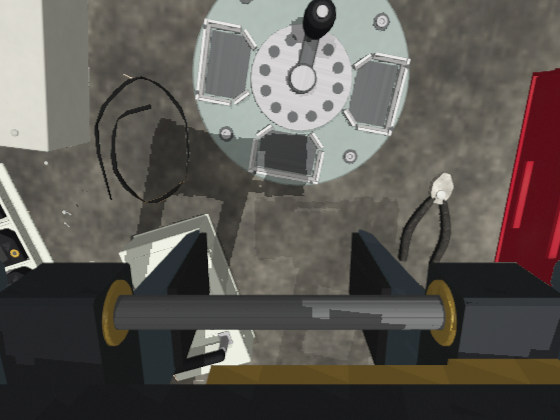

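The wrist view shows the whole fixture: hub top (302,77), knob top (321,13), nests left (224,63), front (287,150) and right (379,92).

```bash
python3 - <<'E'
from h import *
c=snap('wrist');I=c['img'].astype(int);b,g,r=I[...,0],I[...,1],I[...,2]
def circ(w):
    A=np.c_[2*w,np.ones(len(w))];x=np.linalg.lstsq(A,(w**2).sum(1),rcond=None)[0];return x[:2],np.sqrt(x[2]+x[:2]@x[:2])
m=((g-r>5)&(g>70)).astype(np.uint8);m=cv2.morphologyEx(m,cv2.MORPH_CLOSE,np.ones((5,5)))
k=blob(m,185,0,420,200);h=cv2.convexHull(k)[:,0];h=h[h[:,1]>4]
w=np.array([P(c,*x,.014)[:2] for x in h]);
for _ in range(4):
    C,rad=circ(w);e=abs(np.hypot(*(w-C).T)-rad);w=w[e<max(.002,0)] if _ else w[e<.006]
print('plate',C,rad,len(w))
print('hub',P(c,302,77,.051),'knob',P(c,321,12,.112))
cv2.imwrite('pics/w4c.png',cv2.resize(c['img'][0:195,185:415],None,fx=3.4,fy=3.05,interpolation=2))
E
```

```text
plate [ 0.6525793  -0.09421785] 0.11939981871656404 34
hub [ 0.65351237 -0.09320961  0.051     ] knob [ 0.7015286  -0.10043504  0.112     ]
```

View pics/w4c.png

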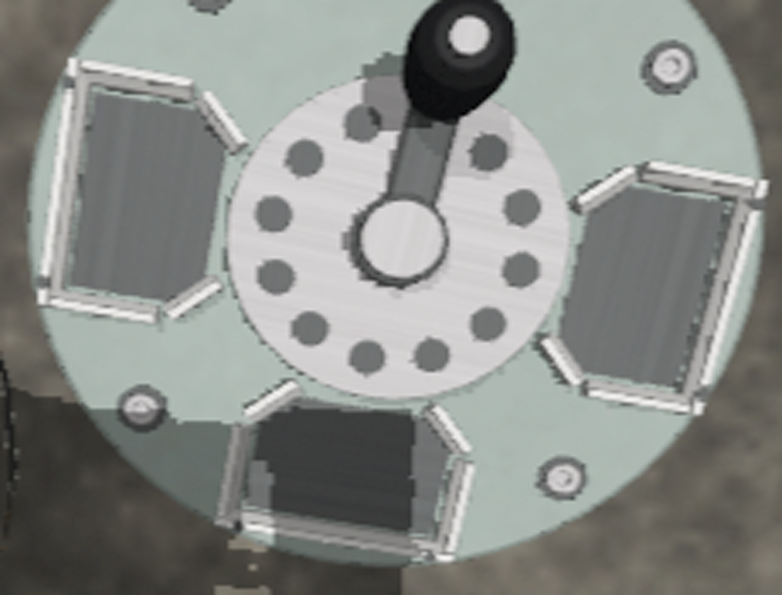

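```bash
python3 - <<'E'
from h import *
c=snap('wrist');f=lambda x,y:(185+x/3.4-.35,y/3.05-.35)
for n,p,q,o in [('L',(42,300),(72,60),0),('R',(700,411),(767,187),0),('F',(447,558),(222,525),-np.pi/2)]:
    a,b=P(c,*f(*p),.026),P(c,*f(*q),.026);d=b-a;print(n,a,b,np.linalg.norm(d),'phi',np.arctan2(d[1],d[0])+o,'d',np.hypot(*((a+b)/2)[:2]-np.array([.653,-.0937])), 'dir',np.arctan2(*(((a+b)/2)[:2]-np.array([.653,-.0937]))[::-1]))
t=snap('top');go(.368,.2465,.1,-1.188)
E
```

```text
L [0.62408345 0.01778662 0.026     ] [0.70312928 0.01051654 0.026     ] 0.07937945061149022 phi -0.09171498745709754 d 0.1083718519061155 dir 1.47276926527294
R [ 0.60294455 -0.19924545  0.026     ] [ 0.6809265  -0.20739925  0.026     ] 0.07840707965318969 phi -0.10418160020898168 d 0.11017931761844099 dir -1.6713883287563138
F [ 0.54112901 -0.12225935  0.026     ] [ 0.54742837 -0.0448871   0.026     ] 0.07762826498123934 phi -0.08123713960785017 d 0.1091919176248949 dir 3.048716316191441
t 8.525 row [-0.0, -0.0, -0.299] [-0.1568, -0.3377, 0.1807] rows>= 6.6 w 0.07 F [ 0.  -0.   0.7] j6 1.33
```

```bash
python3 shift.py '[[0,0,-0.29,-0.157,-0.338,0.0,0.05],[0,0,-0.29,-0.157,-0.338,0.0,0.05],[0,0,-0.29,-0.157,-0.338,0.0,0.05],[0,0,-0.29,-0.157,-0.338,0.06,0.05],[0,0,-0.29,-0.157,-0.338,0.12,0.05]]'
python3 - <<'E'
from h import *
go(.368,.2465,.1,-1.17)
E
```

```text
time: 9.15
tcp_pos: [0.4062, 0.1818, 0.2232]
tool_rot: [-3.085, -0.584, -0.009]
wrist_force: [0.6, 0.9, -1.1]
gripper_width: 0.0496
finger_force: 0.0
t 9.15 row [-0.0, -0.006, -0.027] [-0.0127, -0.0741, 0.1232] rows>= 2.3 w 0.0496 F [ 0.6  0.9 -1.1] j6 1.59
```

```bash
python3 shift.py '[[0,0,-0.02,-0.013,-0.074,0.02,0.05],[0,0,-0.02,-0.013,-0.074,0.07,0.05],[0,0,-0.02,-0.013,-0.074,0.12,0.05],[0,0,-0.02,-0.013,-0.074,0.123,0.05]]'
python3 - <<'E'
from h import *
c=snap('wrist','w5.png')
go(.368,.2465,.028,-1.17)
E
```

```text
time: 9.65
tcp_pos: [0.3648, 0.2426, 0.0968]
tool_rot: [3.078, 0.614, -0.011]
wrist_force: [-0.1, -0.1, 0.3]
gripper_width: 0.0498
finger_force: 0.0
t 9.7 row [0.0, 0.003, -0.008] [0.0025, -0.0025, 0.0705] rows>= 1.1 w 0.0503 F [0.5 0.5 0.9] j6 1.74
```

View pics/w5.png

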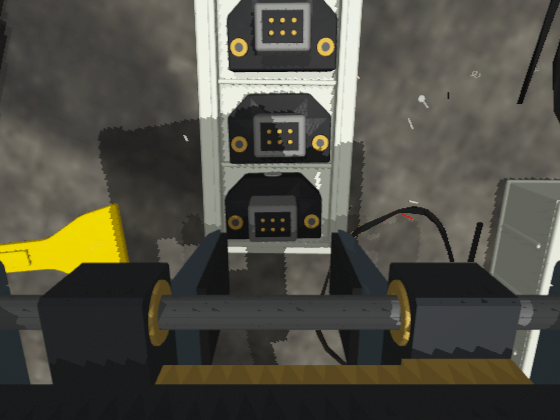

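From this view the block tops are at (272,223), (279,136) and (282,28).

```bash
python3 - <<'E'
from h import *
c=snap('wrist')
for a in [(272,223),(279.5,135.5),(282,28)]: print('block',P(c,*a,.05))
go(.367,.2465,.028,-1.17)
E
```

```text
block [0.36973013 0.24813048 0.05      ]
block [0.42081407 0.26432748 0.05      ]
block [0.47387562 0.28491535 0.05      ]
t 9.75 row [-0.0, -0.001, -0.008] [-0.0002, -0.0028, 0.0719] rows>= 1.2 w 0.05 F [-0.3 -0.8 -0.2] j6 1.74
```

```bash
python3 shift.py '[[0,0,0,0.002,-0.003,0.04,0.05],[0,0,0,0.002,-0.003,0.068,0.05],[0,0,0,0.002,-0.003,0.072,0.05],[0,0,0,0.002,-0.003,0.072,0],[0,0,0,0.002,-0.003,0.072,0]]'
python3 shift.py '[[0,0,0,0,0,0,0],[0,0,0,0,0,0,0],[0,0,0,0,0,-0.03,0],[0,0,0,0,0,-0.08,0],[0,0,0,0,0,-0.11,0]]'
python3 - <<'E'
from h import *
go(.5714,-.0859,.14,-1.6658)
E
```

```text
time: 10.38
tcp_pos: [0.3698, 0.2477, 0.0287]
tool_rot: [-3.08, -0.611, -0.005]
wrist_force: [0.6, -0.2, -0.4]
gripper_width: 0.0329
finger_force: 0.0
time: 11.0
tcp_pos: [0.3692, 0.2474, 0.1397]
tool_rot: [-3.08, -0.611, -0.005]
wrist_force: [1.1, 0.9, -1.7]
gripper_width: 0.0301
finger_force: 30.0
t 11.0 row [-0.001, -0.003, 0.487] [0.0596, 0.3852, -0.0004] rows>= 6.2 w 0.0301 F [ 1.1  0.9 -1.7] j6 1.74
```

```bash
python3 shift.py '[[0,0,0.06,0.006,0.04,0,0],[0,0,0.16,0.015,0.095,0,0],[0,0,0.26,0.024,0.15,0,0],[0,0,0.36,0.033,0.205,0,0],[0,0,0.45,0.042,0.26,0,0]]'
python3 - <<'E'
from h import *
go(.5714,-.0859,.14,-1.6658)
E
```

```text
time: 11.62
tcp_pos: [0.5074, 0.021, 0.1376]
tool_rot: [-3.14, 0.096, -0.001]
wrist_force: [-0.4, 0.5, -0.9]
gripper_width: 0.0294
finger_force: 30.0
t 11.625 row [-0.0, -0.001, 0.034] [0.0704, 0.1028, -0.0024] rows>= 2.0 w 0.0294 F [-0.4  0.5 -0.9] j6 1.65
```

```bash
python3 shift.py '[[0,0,0.034,0.03,0.045,0,0],[0,0,0.034,0.055,0.08,0,0],[0,0,0.034,0.07,0.103,0,0],[0,0,0.034,0.07,0.103,0,0]]'
python3 - <<'E'
from h import *
go(.5714,-.0859,.062,-1.6658)
E
```

```text
time: 12.12
tcp_pos: [0.5712, -0.0858, 0.1371]
tool_rot: [3.138, -0.149, 0.001]
wrist_force: [-0.4, 0.2, -1.1]
gripper_width: 0.03
finger_force: 30.0
t 12.125 row [0.0, -0.0, 0.0] [0.0002, 0.0001, 0.0751] rows>= 1.2 w 0.03 F [-0.4  0.2 -1.1] j6 1.5
```

```bash
python3 shift.py '[[0,0,0,0,0,0.04,0],[0,0,0,0,0,0.075,0],[0,0,0,0,0,0.085,0],[0,0,0,0,0,0.093,0],[0,0,0,0,0,0.096,0]]'
python3 shift.py '[[0,0,0,0,0,0.003,0],[0,0,0,0,0,0.004,0],[0,0,0,0,0,0.004,0]]'
python3 - <<'E'
from h import *
go(.5714,-.0859,.037,-1.6658)
E
```

```text
time: 12.75
tcp_pos: [0.5714, -0.084, 0.042]
tool_rot: [3.138, -0.144, 0.003]
wrist_force: [-1.4, -0.4, -0.3]
gripper_width: 0.0296
finger_force: 30.0
time: 13.12
tcp_pos: [0.5713, -0.0843, 0.0375]
tool_rot: [3.138, -0.145, 0.003]
wrist_force: [1.0, -0.2, 0.1]
gripper_width: 0.0297
finger_force: 30.0
t 13.125 row [-0.0, -0.002, 0.003] [0.0003, 0.0016, 0.0005] rows>= 0.0 w 0.0297 F [ 1.  -0.2  0.1] j6 1.5
```

```bash
python3 shift.py '[[0,0,0,0,0.001,0.001,0.0],[0,0,0,0,0.001,0.001,0.05],[0,0,0,0,0.001,0.001,0.05],[0,0,0,0,0.001,-0.06,0.05],[0,0,0,0,0.001,-0.11,0.05]]'
python3 - <<'E'
from h import *
c=snap('wrist');cv2.imwrite('pics/w6.png',c['img']);t=snap('top','t6.png')
cv2.imwrite('pics/w6c.png',np.hstack([cv2.resize(c['img'][60:300,130:430],None,fx=1.33,fy=1.33),cv2.resize(t['img'][175:295,180:280],(266,319),interpolation=2)]))
go(.42,.2635,.15,-1.187)
E
```

```text
time: 13.75
tcp_pos: [0.5702, -0.0853, 0.1483]
tool_rot: [3.138, -0.145, -0.001]
wrist_force: [1.2, -0.5, -1.0]
gripper_width: 0.0502
finger_force: 0.0
t 13.85 row [0.004, -0.011, -0.476] [-0.1854, -0.3337, 0.0005] rows>= 6.1 w 0.0501 F [ 0.9 -0.4  0.3] j6 1.49
```

View pics/w6c.png

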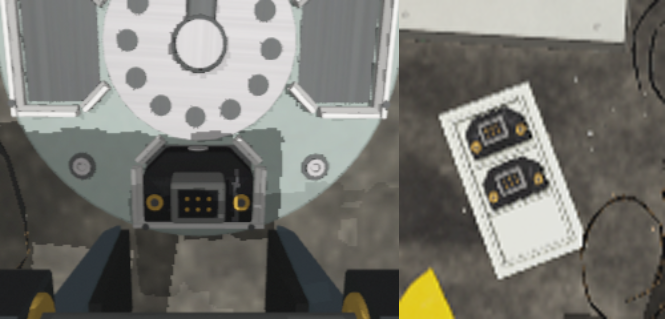

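The first module sits inside the front nest's walls; the two others are still in the tray.

```bash
python3 shift.py '[[0,0,-0.08,-0.031,-0.056,0,0.05],[0,0,-0.16,-0.062,-0.111,0,0.05],[0,0,-0.24,-0.093,-0.167,0,0.05],[0,0,-0.32,-0.124,-0.222,0,0.05],[0,0,-0.4,-0.155,-0.278,0,0.05]]'
python3 - <<'E'
from h import *
go(.42,.2635,.15,-1.187)
E
```

```text
time: 14.48
tcp_pos: [0.4424, 0.2018, 0.1463]
tool_rot: [3.103, 0.485, -0.002]
wrist_force: [1.5, 0.9, 0.9]
gripper_width: 0.0496
finger_force: 0.0
t 14.475 row [0.0, 0.001, -0.074] [-0.0025, -0.0656, -0.0037] rows>= 1.1 w 0.0496 F [1.5 0.9 0.9] j6 1.67
```

```bash
python3 shift.py '[[0,0,-0.074,-0.002,-0.04,0.0,0.05],[0,0,-0.074,-0.002,-0.066,0.03,0.05],[0,0,-0.074,-0.002,-0.066,0.07,0.05],[0,0,-0.074,-0.002,-0.066,0.08,0.05],[0,0,-0.074,-0.002,-0.066,0.08,0.05]]'
python3 - <<'E'
from h import *
go(.42,.2635,.0285,-1.187)
E
```

```text
time: 15.1
tcp_pos: [0.4219, 0.2624, 0.0667]
tool_rot: [3.084, 0.595, -0.002]
wrist_force: [0.1, -0.5, -0.2]
gripper_width: 0.0502
finger_force: 0.0
t 15.1 row [0.0, 0.002, -0.002] [-0.0013, -0.0017, 0.0382] rows>= 0.6 w 0.0502 F [ 0.1 -0.5 -0.2] j6 1.72
```

```bash
python3 shift.py '[[0,0,0,-0.001,-0.002,0.03,0.05],[0,0,0,-0.001,-0.002,0.038,0.05],[0,0,0,-0.001,-0.002,0.038,0],[0,0,0,-0.001,-0.002,0.038,0],[0,0,0,-0.001,-0.002,0.038,0]]'
python3 shift.py '[[0,0,0,0,0,0,0],[0,0,0,0,0,0,0],[0,0,0,0,0,-0.03,0],[0,0,0,0,0,-0.08,0],[0,0,0,0,0,-0.13,0]]'
python3 - <<'E'
from h import *
go(.6452,-.1753,.16,-.095)
E
```

```text
time: 15.72
tcp_pos: [0.4213, 0.2648, 0.0302]
tool_rot: [-3.084, -0.596, -0.004]
wrist_force: [-0.0, 0.5, 4.0]
gripper_width: 0.0296
finger_force: 30.0
time: 16.35
tcp_pos: [0.42, 0.2641, 0.1602]
tool_rot: [3.084, 0.596, -0.002]
wrist_force: [0.3, 0.8, -2.0]
gripper_width: 0.0301
finger_force: 30.0
t 16.35 row [-0.001, 0.001, -1.094] [0.0453, 0.4917, 0.0002] rows>= 7.9 w 0.0301 F [ 0.3  0.8 -2. ] j6 1.73
```

```bash
python3 shift.py '[[0,0,-0.08,0.003,0.035,0,0],[0,0,-0.22,0.008,0.09,0,0],[0,0,-0.37,0.013,0.145,0,0],[0,0,-0.52,0.018,0.2,0,0],[0,0,-0.67,0.023,0.255,0,0]]'
python3 - <<'E'
from h import *
go(.6452,-.1753,.16,-.095)
E
```

```text
time: 16.98
tcp_pos: [0.5372, 0.0347, 0.159]
tool_rot: [-2.713, -1.584, -0.0]
wrist_force: [0.0, 0.9, -1.1]
gripper_width: 0.0297
finger_force: 30.0
t 16.975 row [-0.0, -0.0, -0.419] [-0.1297, 0.1973, -0.0011] rows>= 3.8 w 0.0297 F [ 0.   0.9 -1.1] j6 0.56
```

```bash
python3 shift.py '[[0,0,-0.12,-0.032,0.049,0,0],[0,0,-0.24,-0.063,0.096,0,0],[0,0,-0.35,-0.093,0.142,0,0],[0,0,-0.42,-0.118,0.18,0,0],[0,0,-0.42,-0.13,0.197,0,0]]'
python3 shift.py '[[0,0,0,0,0,0,0]]'
python3 - <<'E'
from h import *
go(.6452,-.1753,.06,-.095)
E
```

```text
time: 17.6
tcp_pos: [0.6437, -0.1764, 0.1583]
tool_rot: [-2.331, -2.105, 0.001]
wrist_force: [0.6, 1.2, -0.4]
gripper_width: 0.0299
finger_force: 30.0
time: 17.73
tcp_pos: [0.6431, -0.1747, 0.1584]
tool_rot: [-2.33, -2.105, 0.0]
wrist_force: [-0.2, 0.4, -1.3]
gripper_width: 0.0296
finger_force: 30.0
t 17.725 row [-0.001, -0.001, -0.006] [-0.0005, 0.0023, 0.0984] rows>= 1.6 w 0.0296 F [-0.2  0.4 -1.3] j6 -0.18
```

```bash
python3 shift.py '[[0,0,-0.006,0,0.002,0.05,0],[0,0,-0.006,0,0.002,0.095,0],[0,0,-0.006,0,0.002,0.106,0],[0,0,-0.006,0,0.002,0.114,0],[0,0,-0.006,0,0.002,0.118,0]]'
python3 shift.py '[[0,0,0,0,0,0.002,0],[0,0,0,0,0,0.003,0],[0,0,0,0,0,0.003,0]]'
python3 - <<'E'
from h import *
go(.6452,-.1753,.038,-.095)
E
```

```text
time: 18.35
tcp_pos: [0.6461, -0.1736, 0.043]
tool_rot: [2.322, 2.115, 0.003]
wrist_force: [-2.2, 3.0, 1.5]
gripper_width: 0.0296
finger_force: 30.0
time: 18.73
tcp_pos: [0.646, -0.1737, 0.0387]
tool_rot: [2.323, 2.115, 0.003]
wrist_force: [0.3, 4.4, 2.6]
gripper_width: 0.0297
finger_force: 30.0
t 18.725 row [0.002, -0.002, 0.001] [-0.0017, -0.0007, 0.0007] rows>= 0.0 w 0.0297 F [0.3 4.4 2.6] j6 -0.19
```

```bash
python3 shift.py '[[0,0,0,-0.0,0,0.001,0],[0,0,0,0,0,0.001,0.05],[0,0,0,0,0,0.001,0.05],[0,0,0,0,0,-0.06,0.05],[0,0,0,0,0,-0.12,0.05]]'
python3 - <<'E'
from h import *
c=snap('wrist');t=snap('top','t7.png')
cv2.imwrite('pics/w7c.png',np.hstack([cv2.resize(c['img'][60:300,130:430],None,fx=1.33,fy=1.33),cv2.resize(t['img'][175:295,180:280],(266,319),interpolation=2)]))
go(.4733,.2847,.16,-1.187)
E
```

```text
time: 19.35
tcp_pos: [0.645, -0.1752, 0.1587]
tool_rot: [-2.322, -2.115, 0.002]
wrist_force: [1.2, -0.2, 0.1]
gripper_width: 0.0499
finger_force: 0.0
t 19.45 row [0.016, -0.005, 1.094] [0.4427, -0.2185, 0.0013] rows>= 7.9 w 0.0501 F [0.6 0.7 0.1] j6 -0.19
```

View pics/w7c.png

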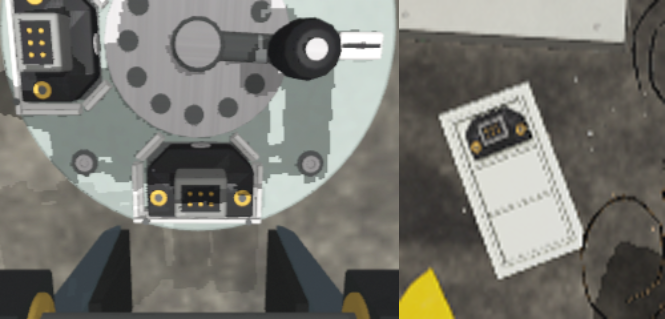

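The second module sits in the right nest; one module is left in the tray's far cell. Rotating the other way for the third grasp.

```bash
python3 shift.py '[[0,0,-0.185,0.044,-0.022,0,0.05],[0,0,-0.37,0.088,-0.044,0,0.05],[0,0,-0.555,0.133,-0.066,0,0.05],[0,0,-0.74,0.177,-0.087,0,0.05],[0,0,-0.925,0.22,-0.11,0,0.05]]'
python3 - <<'E'
from h import *
go(.4733,.2847,.16,1.954)
E
```

```text
time: 20.08
tcp_pos: [0.5558, 0.0556, 0.1577]
tool_rot: [1.125, 2.932, -0.001]
wrist_force: [-0.2, 0.3, 0.2]
gripper_width: 0.0499
finger_force: 0.0
t 20.075 row [-0.001, 0.001, -1.116] [0.2146, 0.1151, -0.0025] rows>= 5.9 w 0.0499 F [-0.2  0.3  0.2] j6 -0.76
```

```bash
python3 shift.py '[[0,0,-0.185,0.045,0.024,0,0.05],[0,0,-0.37,0.09,0.048,0,0.05],[0,0,-0.555,0.135,0.072,0,0.05],[0,0,-0.74,0.18,0.096,0,0.05],[0,0,-0.925,0.215,0.115,0,0.05]]'
python3 shift.py '[[0,0,-0.185,0,0,0,0.05],[0,0,-0.19,0,0,0,0.05]]'
python3 - <<'E'
from h import *
c=snap('wrist','w8.png')
go(.4733,.2847,.0285,1.954)
E
```

```text
time: 20.7
tcp_pos: [0.4742, 0.2859, 0.1578]
tool_rot: [-0.303, 3.126, -0.001]
wrist_force: [0.9, -0.4, 0.3]
gripper_width: 0.0499
finger_force: 0.0
time: 20.95
tcp_pos: [0.4747, 0.2846, 0.1577]
tool_rot: [0.586, -3.086, 0.001]
wrist_force: [0.7, 0.3, 0.5]
gripper_width: 0.05
finger_force: 0.0
t 21.0 row [-0.0, -0.0, -0.01] [0.0013, 0.0011, 0.1292] rows>= 2.1 w 0.0498 F [1.1 0.3 0.2] j6 -1.43
```

```bash
python3 shift.py '[[0,0,-0.01,0.001,0.001,0.05,0.05],[0,0,-0.01,0.001,0.001,0.1,0.05],[0,0,-0.01,0.001,0.001,0.125,0.05],[0,0,-0.01,0.001,0.001,0.129,0.05],[0,0,-0.01,0.001,0.001,0.129,0]]'
python3 shift.py '[[0,0,0,0,0,0,0],[0,0,0,0,0,0,0],[0,0,0,0,0,0,0],[0,0,0,0,0,-0.04,0],[0,0,0,0,0,-0.1,0]]'
python3 shift.py '[[0,0,0,0,0,-0.03,0]]'
python3 - <<'E'
from h import *
go(.6608,-.0121,.16,-.095)
go(.6608,-.0121,.16,1.2)
E
```

```text
time: 21.62
tcp_pos: [0.4743, 0.2851, 0.0297]
tool_rot: [-0.6, 3.082, 0.001]
wrist_force: [-0.3, -0.8, -0.5]
gripper_width: 0.0426
finger_force: 0.0
time: 22.25
tcp_pos: [0.472, 0.2844, 0.1285]
tool_rot: [0.602, -3.078, 0.002]
wrist_force: [1.7, 0.5, -1.0]
gripper_width: 0.0297
finger_force: 30.0
time: 22.38
tcp_pos: [0.4744, 0.2858, 0.1623]
tool_rot: [-0.602, 3.079, 0.003]
wrist_force: [0.1, -0.7, -1.7]
gripper_width: 0.0298
finger_force: 30.0
t 22.375 row [-0.002, 0.005, -1.09] [-0.0605, -0.3461, 0.0023] rows>= 5.8 w 0.0298 F [ 0.1 -0.7 -1.7] j6 -1.44
t 22.375 row [0.002, 0.004, 0.757] [-0.0605, -0.3461, 0.0023] rows>= 5.6 w 0.0298 F [ 0.1 -0.7 -1.7] j6 -1.44
```

```bash
python3 shift.py '[[0,0,0.1,-0.003,-0.02,0,0],[0,0,0.27,-0.009,-0.05,0,0],[0,0,0.45,-0.015,-0.085,0,0],[0,0,0.63,-0.021,-0.12,0,0],[0,0,0.81,-0.027,-0.155,0,0]]'
python3 - <<'E'
from h import *
go(.6608,-.0121,.16,-.095)
E
```

```text
time: 23.0
tcp_pos: [0.557, 0.1508, 0.159]
tool_rot: [-0.67, -3.069, 0.0]
wrist_force: [-0.2, 0.2, -0.7]
gripper_width: 0.0296
finger_force: 30.0
t 23.0 row [-0.0, -0.0, 1.236] [-0.1622, -0.1048, -0.0011] rows>= 6.6 w 0.0296 F [-0.2  0.2 -0.7] j6 -0.9
```

```bash
python3 shift.py '[[0,0,0.18,-0.03,-0.019,0,0],[0,0,0.36,-0.06,-0.039,0,0],[0,0,0.54,-0.09,-0.058,0,0],[0,0,0.72,-0.12,-0.078,0,0],[0,0,0.9,-0.145,-0.095,0,0]]'
python3 shift.py '[[0,0,0.18,0,0,0,0],[0,0,0.32,0,0,0,0],[0,0,0.32,0,0,0,0]]'
python3 - <<'E'
from h import *
go(.6608,-.0121,.06,-.095)
E
```

```text
time: 23.62
tcp_pos: [0.6502, 0.0043, 0.1587]
tool_rot: [-1.938, -2.471, 0.001]
wrist_force: [0.9, -0.3, -1.8]
gripper_width: 0.0295
finger_force: 30.0
time: 24.0
tcp_pos: [0.6496, 0.0055, 0.1588]
tool_rot: [-2.299, -2.14, 0.001]
wrist_force: [0.6, -0.5, -1.1]
gripper_width: 0.0298
finger_force: 30.0
t 24.0 row [-0.001, -0.0, 0.024] [-0.0167, 0.0125, 0.0987] rows>= 1.6 w 0.0298 F [ 0.6 -0.5 -1.1] j6 0.06
```

```bash
python3 shift.py '[[0,0,0.024,-0.017,0.0125,0.02,0],[0,0,0.024,-0.017,0.0125,0.06,0],[0,0,0.024,-0.017,0.0125,0.09,0],[0,0,0.024,-0.017,0.0125,0.096,0]]'
python3 - <<'E'
from h import *
go(.6608,-.0121,.038,-.095)
E
```

```text
time: 24.5
tcp_pos: [0.6594, -0.0131, 0.0595]
tool_rot: [-2.323, -2.109, 0.007]
wrist_force: [-0.2, -0.2, -0.8]
gripper_width: 0.0299
finger_force: 30.0
t 24.5 row [-0.006, 0.001, -0.002] [0.0012, 0.0015, 0.0215] rows>= 0.3 w 0.0299 F [-0.2 -0.2 -0.8] j6 0.06
```

```bash
python3 shift.py '[[0,0,0,0.001,0.001,0.01,0],[0,0,0,0.001,0.001,0.016,0],[0,0,0,0.001,0.001,0.02,0],[0,0,0,0.001,0.001,0.0225,0],[0,0,0,0.001,0.001,0.0225,0]]'
python3 - <<'E'
from h import *
go(.6608,-.0121,.038,-.095)
E
```

```text
time: 25.12
tcp_pos: [0.6629, -0.0124, 0.0451]
tool_rot: [2.323, 2.11, 0.002]
wrist_force: [-5.9, -3.7, 16.6]
gripper_width: 0.0301
finger_force: 30.0
t 25.125 row [0.003, 0.001, -0.001] [0.0001, -0.0021, 0.007] rows>= 0.1 w 0.0301 F [-5.9 -3.7 16.6] j6 0.06
```

```bash
python3 shift.py '[[0,0,0,0,0,-0.016,0],[0,0,0,0,0,-0.02,0]]'
python3 - <<'E'
from h import *
c=snap('wrist');cv2.imwrite('pics/w9.png',cv2.resize(c['img'][120:400,120:440],None,fx=2,fy=2))
go(.6608,-.0121,.06,-.095)
E
```

```text
time: 25.38
tcp_pos: [0.6635, -0.0114, 0.0624]
tool_rot: [2.325, 2.11, 0.004]
wrist_force: [0.4, -0.4, -0.4]
gripper_width: 0.0295
finger_force: 30.0
t 25.425 row [0.003, -0.0, -0.002] [-0.001, -0.0024, 0.0021] rows>= 0.1 w 0.0297 F [ 0.1 -0.4 -1.2] j6 0.06
```

View pics/w9.png

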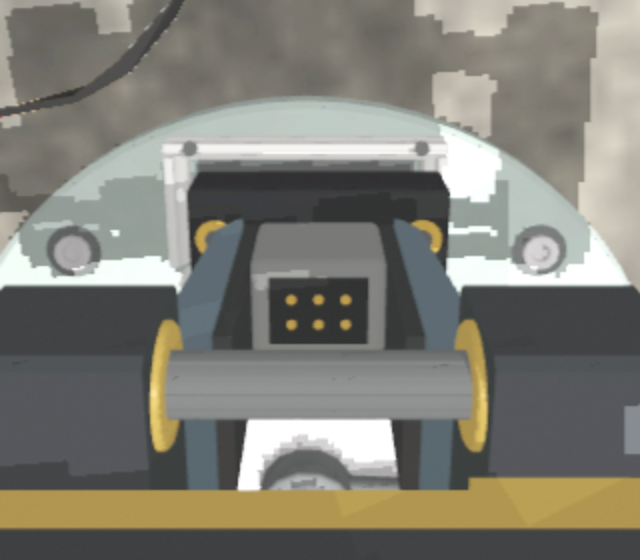

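The crop shows the module's rear face (columns 189–448, row 172) sitting to the right of the nest's walls (columns 163–445, row 140): it is about 3 mm too far in +x.

```bash
python3 - <<'E'
from h import *
c=snap('wrist');f=lambda x,y:(120+x/2-.25,120+y/2-.25)
A=[P(c,*f(163,142),.026),P(c,*f(445,140),.026)];B=[P(c,*f(190,172),.057),P(c,*f(448,172),.057)]
print(A,B,np.mean(A,0),np.mean(B,0));print(robot.state()['tcp_pos'])
E
```

```text
[array([0.62284958, 0.01989201, 0.026     ]), array([0.70276236, 0.01266905, 0.026     ])] [array([0.63547935, 0.01858375, 0.057     ]), array([0.69836521, 0.01243053, 0.057     ])] [0.66280597 0.01628053 0.026     ] [0.66692228 0.01550714 0.057     ]
[ 0.66287001 -0.01132189  0.06126972]
```

```bash
python3 - <<'E'
from h import *
c=snap('wrist');f=lambda x,y:(120+x/2-.25,120+y/2-.25)
for z in(.0377,.0557):
  for r in (172,195):
    B=[P(c,*f(190,r),z),P(c,*f(448,r),z)];print(z,r,np.mean(B,0),np.linalg.norm(B[1]-B[0]))
go(.6595,-.0135,.0377,-.095)
E
```

```text
0.0377 172 [0.66599263 0.01029953 0.0377    ] 0.06978400244314
0.0377 195 [0.66536385 0.00380551 0.0377    ] 0.07040265098066806
0.0557 172 [0.66644703 0.01539159 0.0557    ] 0.06334113295692491
0.0557 195 [0.66587631 0.00949714 0.0557    ] 0.06390266422336528
t 25.525 row [0.0, -0.0, -0.002] [-0.0024, -0.0027, 0.0229] rows>= 0.4 w 0.0295 F [-0.2  0.3 -1.4] j6 0.06
```

```bash
python3 shift.py '[[0,0,0,-0.002,-0.003,0,0],[0,0,0,-0.002,-0.003,0.01,0],[0,0,0,-0.002,-0.003,0.017,0],[0,0,0,-0.002,-0.003,0.021,0],[0,0,0,-0.002,-0.003,0.023,0]]'
python3 - <<'E'
from h import *
go(.6595,-.0131,.0377,-.095)
E
```

```text
time: 26.15
tcp_pos: [0.6586, -0.013, 0.0384]
tool_rot: [-2.326, -2.11, 0.001]
wrist_force: [-5.1, 0.9, 13.0]
gripper_width: 0.0295
finger_force: 30.0
t 26.15 row [-0.001, -0.0, -0.002] [-0.0, 0.0009, 0.0007] rows>= 0.0 w 0.0295 F [-5.1  0.9 13. ] j6 0.06
```

```bash
python3 shift.py '[[0,0,0,0,0,0,0.05],[0,0,0,0,0,0,0.05],[0,0,0,0,0,-0.06,0.05],[0,0,0,0,0,-0.12,0.05],[0,0,0,0,0,-0.14,0.05]]'
python3 - <<'E'
from h import *
c=snap('wrist');t=snap('top')
cv2.imwrite('pics/w10.png',np.hstack([cv2.resize(c['img'][60:300,150:410],None,fx=1.5,fy=1.5),cv2.resize(t['img'][115:215,295:400],(378,360),interpolation=2)]))
go(.653+.048,-.0937-.0055,.16,-.095)
E
```

```text
time: 26.78
tcp_pos: [0.6613, -0.0133, 0.1823]
tool_rot: [2.322, 2.107, 0.009]
wrist_force: [0.1, 0.2, 0.5]
gripper_width: 0.05
finger_force: 0.0
t 26.875 row [0.007, -0.0, -0.002] [-0.0817, 0.0481, 0.0212] rows>= 1.6 w 0.0502 F [-0.4  0.6 -0.1] j6 0.06
```

View pics/w10.png

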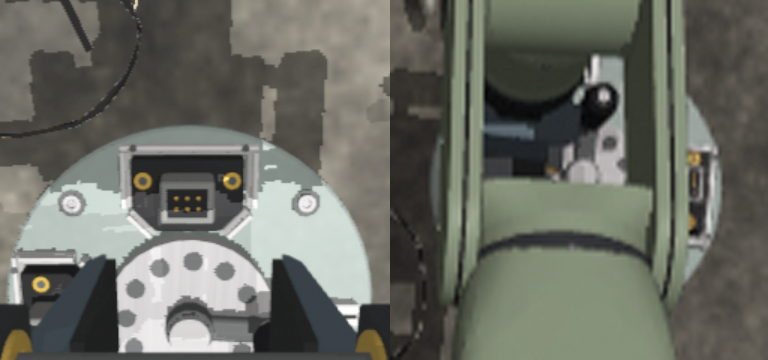

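All three modules are seated (left one visible between its walls). The knob is still over the index mark, at about crop (603,97), which gives (0.7025,-0.099).

```bash
python3 shift.py '[[0,0,0,-0.04,0.025,0,0.055],[0,0,0,-0.083,0.049,0,0.055],[0,0,0,-0.083,0.049,0.02,0.055],[0,0,0,-0.083,0.049,0.02,0.055]]'
python3 - <<'E'
from h import *
c=snap('wrist','w11.png');t=snap('top');s=snap('side')
cv2.imwrite('pics/w11c.png',np.hstack([cv2.resize(c['img'][100:400,130:430],None,fx=1.3,fy=1.3),cv2.resize(s['img'][130:220,180:280],(400,390),interpolation=2)]))
go(.7025,-.099,.077,-.095)
E
```

```text
time: 27.38
tcp_pos: [0.6979, -0.1008, 0.1535]
tool_rot: [-2.323, -2.106, 0.007]
wrist_force: [0.1, -0.2, 0.2]
gripper_width: 0.055
finger_force: 0.0
t 27.525 row [-0.001, -0.0, -0.001] [0.0012, 0.0027, 0.0803] rows>= 1.3 w 0.0551 F [-0.3 -0.2  0.3] j6 -0.06
```

View pics/w11c.png

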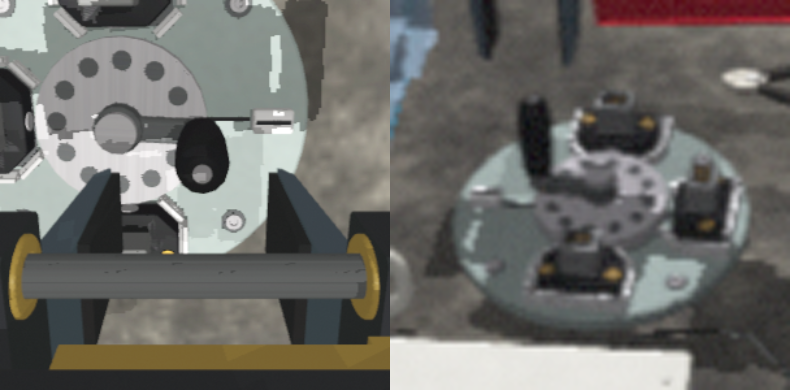

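That puts me over the limit of 14 viewed pictures (16 so far), so from here I measure numerically only. The knob lies between the open fingers; descending to grip it.

```bash
python3 shift.py '[[0,0,0,0.001,0.003,0.03,0.055],[0,0,0,0.001,0.003,0.07,0.055],[0,0,0,0.001,0.003,0.08,0.055],[0,0,0,0.001,0.003,0.08,0.055],[0,0,0,0.001,0.003,0.08,0.02]]'
python3 shift.py '[[0,0,0,0,0,0,0.02],[0,0,0,0,0,0,0.02],[0,0,0,0,0,0,0.02]]'
python3 - <<'E'
from h import *
go(.7025,-.099,.077,-.095)
E
```

```text
time: 28.15
tcp_pos: [0.7042, -0.0998, 0.0797]
tool_rot: [2.324, 2.11, 0.004]
wrist_force: [0.5, 0.3, 0.3]
gripper_width: 0.0477
finger_force: 0.0
time: 28.52
tcp_pos: [0.7017, -0.0997, 0.0786]
tool_rot: [-2.325, -2.11, 0.002]
wrist_force: [-5.3, 0.6, 6.0]
gripper_width: 0.0269
finger_force: 30.0
t 28.525 row [-0.002, -0.0, -0.002] [0.0008, 0.0007, 0.0016] rows>= 0.0 w 0.0269 F [-5.3  0.6  6. ] j6 -0.06
```

```bash
python3 shift.py '[[0,0,0,-0.0294,-0.0095,0,0.02],[0,0,0,-0.0476,-0.0345,0,0.02],[0,0,0,-0.0476,-0.0655,0,0.02],[0,0,0,-0.0294,-0.0905,0,0.02],[0,0,0,0,-0.1,0,0.02]]'
cat >> h.py <<'E'
def crank():
    s=robot.state();d=s['tcp_pos'][:2]-[.653,-.0937]
    a=-(np.arctan2(d[1],d[0])+.095);print('t',s['time'],'crank mod 2pi',round(a%(2*np.pi),3),'r',np.hypot(*d).round(4),'z',s['tcp_pos'][2].round(4),'w',s['gripper_width'],'F',s['wrist_force'].round(1),'rot',s['tool_rot'].round(3))
E
python3 -c 'from h import *;crank()'
```

```text
time: 29.15
tcp_pos: [0.602, -0.0925, 0.0786]
tool_rot: [2.325, 2.109, -0.005]
wrist_force: [3.1, -4.8, 1.0]
gripper_width: 0.0269
finger_force: 30.0
t 29.15 crank mod 2pi 3.07 r 0.051 z 0.0786 w 0.026862400129980472 F [ 3.1 -4.8  1. ] rot [ 2.325  2.109 -0.005]
```

```bash
python3 shift.py '[[0,0,0,0.0294,0.0095,0,0.02],[0,0,0,0.0476,0.0345,0,0.02],[0,0,0,0.0476,0.0655,0,0.02],[0,0,0,0.0294,0.0905,0,0.02],[0,0,0,0,0.1,0,0.02]]' | grep -E 'wid|wrist'
python3 -c 'from h import *;crank()'
python3 shift.py '[[0,0,0,-0.0294,-0.0095,0,0.02],[0,0,0,-0.0476,-0.0345,0,0.02],[0,0,0,-0.0476,-0.0655,0,0.02],[0,0,0,-0.0294,-0.0905,0,0.02],[0,0,0,0,-0.1,0,0.02]]' | grep -E 'wid|wrist'
python3 -c 'from h import *;crank()'
```

```text
wrist_force: [-14.1, 6.4, 12.6]
gripper_width: 0.0265
t 29.775 crank mod 2pi 6.268 r 0.0494 z 0.0784 w 0.026524443804770974 F [-14.1   6.4  12.6] rot [-2.321e+00 -2.109e+00  1.000e-03]
wrist_force: [2.6, -4.4, -0.2]
gripper_width: 0.0267
t 30.4 crank mod 2pi 3.07 r 0.051 z 0.0786 w 0.02665495692695578 F [ 2.6 -4.4 -0.2] rot [ 2.325  2.109 -0.005]
```

Turn 1 done, halfway through turn 2. Continuing to the end of turn 3.

```bash
python3 shift.py '[[0,0,0,0.0294,0.0095,0,0.02],[0,0,0,0.0476,0.0345,0,0.02],[0,0,0,0.0476,0.0655,0,0.02],[0,0,0,0.0294,0.0905,0,0.02],[0,0,0,0,0.1,0,0.02]]' | grep -E 'wid|wrist'
python3 -c 'from h import *;crank()'
python3 shift.py '[[0,0,0,-0.0294,-0.0095,0,0.02],[0,0,0,-0.0476,-0.0345,0,0.02],[0,0,0,-0.0476,-0.0655,0,0.02],[0,0,0,-0.0294,-0.0905,0,0.02],[0,0,0,0,-0.1,0,0.02]]' | grep -E 'wid|wrist'
python3 shift.py '[[0,0,0,0.0294,0.0095,0,0.02],[0,0,0,0.0476,0.0345,0,0.02],[0,0,0,0.0476,0.0655,0,0.02],[0,0,0,0.0294,0.0905,0,0.02],[0,0,0,0,0.1,0,0.02]]' | grep -E 'wid|wrist'
python3 -c 'from h import *;crank()'
```

```text
wrist_force: [-14.0, 5.8, 12.5]
gripper_width: 0.0266
t 31.025 crank mod 2pi 6.268 r 0.0494 z 0.0784 w 0.026581464620905684 F [-14.    5.8  12.5] rot [-2.321e+00 -2.109e+00  1.000e-03]
wrist_force: [2.5, -4.9, -0.3]
gripper_width: 0.0268
wrist_force: [-14.4, 6.7, 11.9]
gripper_width: 0.0268
t 32.275 crank mod 2pi 6.268 r 0.0494 z 0.0784 w 0.026805743671155426 F [-14.4   6.7  11.9] rot [-2.321e+00 -2.109e+00  1.000e-03]
```

Three turns done; turns 4 and 5.

```bash
python3 shift.py '[[0,0,0,-0.0294,-0.0095,0,0.02],[0,0,0,-0.0476,-0.0345,0,0.02],[0,0,0,-0.0476,-0.0655,0,0.02],[0,0,0,-0.0294,-0.0905,0,0.02],[0,0,0,0,-0.1,0,0.02]]' | grep -E 'wid|wrist'
python3 shift.py '[[0,0,0,0.0294,0.0095,0,0.02],[0,0,0,0.0476,0.0345,0,0.02],[0,0,0,0.0476,0.0655,0,0.02],[0,0,0,0.0294,0.0905,0,0.02],[0,0,0,0,0.1,0,0.02]]' | grep -E 'wid|wrist'
python3 -c 'from h import *;crank()'
python3 shift.py '[[0,0,0,-0.0294,-0.0095,0,0.02],[0,0,0,-0.0476,-0.0345,0,0.02],[0,0,0,-0.0476,-0.0655,0,0.02],[0,0,0,-0.0294,-0.0905,0,0.02],[0,0,0,0,-0.1,0,0.02]]' | grep -E 'wid|wrist'
python3 -c 'from h import *;crank()'
```

```text
wrist_force: [2.6, -5.2, 0.3]
gripper_width: 0.0271
wrist_force: [-14.4, 5.7, 13.4]
gripper_width: 0.0268
t 33.525 crank mod 2pi 6.268 r 0.0494 z 0.0785 w 0.02684790847528277 F [-14.4   5.7  13.4] rot [-2.321e+00 -2.109e+00  1.000e-03]
wrist_force: [2.7, -5.0, 0.0]
gripper_width: 0.0272
t 34.15 crank mod 2pi 3.07 r 0.051 z 0.0786 w 0.0271891784075262 F [ 2.7 -5.   0. ] rot [ 2.325  2.109 -0.005]
```

```bash
python3 shift.py '[[0,0,0,0.0294,0.0095,0,0.02],[0,0,0,0.0476,0.0345,0,0.02],[0,0,0,0.0476,0.0655,0,0.02],[0,0,0,0.0294,0.0905,0,0.02],[0,0,0,0,0.1,0,0.02]]' | grep -E 'wid|wrist'
python3 shift.py '[[0,0,0,0,0,0,0.02],[0,0,0,0,0,0,0.02],[0,0,0,0,0,0,0.02]]'
python3 -c 'from h import *;crank()'
```

```text
wrist_force: [-13.7, 6.7, 13.2]
gripper_width: 0.0272
time: 35.15
tcp_pos: [0.7015, -0.1008, 0.0785]
tool_rot: [-2.326, -2.11, 0.004]
wrist_force: [-4.1, -1.9, 5.2]
gripper_width: 0.0268
finger_force: 30.0
t 35.15 crank mod 2pi 0.05 r 0.049 z 0.0785 w 0.026754788837402958 F [-4.1 -1.9  5.2] rot [-2.326 -2.11   0.004]
```

```bash
python3 shift.py '[[0,0,0,0,0,0,0.06],[0,0,0,0,0,0,0.06],[0,0,0,0,0,0,0.06],[0,0,0,0,0,-0.05,0.06],[0,0,0,0,0,-0.1,0.06]]'
python3 - <<'E'
from h import *
go(.653-.07,-.0937+.01,.28,-.095)
t=snap('top');s=snap('side')
# gold screws of modules in wrist/top, numeric check
b,g,r=[t['img'][...,i].astype(int) for i in range(3)]
E
```

```text
time: 35.78
tcp_pos: [0.7028, -0.0996, 0.1778]
tool_rot: [-2.325, -2.11, 0.001]
wrist_force: [1.0, 0.3, -0.2]
gripper_width: 0.0601
finger_force: 0.0
t 35.775 row [-0.001, -0.0, -0.002] [0.0043, -0.1209, -0.102] rows>= 2.5 w 0.0601 F [ 1.   0.3 -0.2] j6 -0.06
```

```bash
python3 shift.py '[[0,0,0,0,0,-0.05,0.06],[0,0,0,-0.05,-0.03,-0.1,0.06],[0,0,0,-0.1,-0.06,-0.1,0.06],[0,0,0,-0.1,-0.06,-0.1,0.06]]' | head -2
cat >> h.py <<'E'
def gold(c,x0=0,y0=0,x1=560,y1=290):
    h=cv2.cvtColor(c['img'],cv2.COLOR_BGR2HSV);m=cv2.inRange(h,(12,110,70),(28,255,255))
    k=np.zeros_like(m);k[y0:y1,x0:x1]=m[y0:y1,x0:x1];k=cv2.morphologyEx(k,cv2.MORPH_CLOSE,np.ones((3,3)))
    n,_,st,ce=cv2.connectedComponentsWithStats(k)
    return [(ce[i],st[i,4]) for i in range(1,n) if 4<=st[i,4]<400]
E
python3 - <<'E'
from h import *
c=snap('wrist','g1.png')
C=np.array([.653,-.0937]);ph=-.095
Rm=np.array([[np.cos(ph),np.sin(ph)],[-np.sin(ph),np.cos(ph)]])
for p,a in gold(c):
    q=P(c,*p,.033)[:2];q2=P(c,*p,.058)[:2];print(p.round(0),a,'scr',(Rm@(q-C)*1000).round(1),'pin',(Rm@(q2-C)*1000).round(1))
t=snap('top');print([(p.round(0),a) for p,a in gold(t,190,190,400,300)])
E
```

```text
time: 36.38
tcp_pos: [0.6319, -0.1964, 0.2787]
[199.  46.] 77 scr [-91.3  25.8] pin [-86.5  22.6]
[202.  64.] 20 scr [-89.3   8.3] pin [-84.5   6.2]
[200.  71.] 8 scr [-92.4   1.7] pin [-87.5  -0. ]
[206.  71.] 7 scr [-86.    1.8] pin [-81.5   0.1]
[200.  77.] 8 scr [-92.6  -4.3] pin [-87.6  -5.6]
[206.  77.] 8 scr [-85.9  -4.5] pin [-81.3  -5.8]
[203.  98.] 71 scr [-91.3 -26.1] pin [-86.5 -26.1]
[284. 153.] 5 scr [ -4.2 -85.4] pin [ -4.6 -81.9]
[290. 153.] 8 scr [  2.1 -85.1] pin [  1.4 -81.6]
[296. 153.] 6 scr [  8.4 -85. ] pin [  7.3 -81.5]
[266. 159.] 62 scr [-24.6 -91.4] pin [-23.7 -87.5]
[312. 159.] 60 scr [ 27.3 -91.4] pin [ 25.1 -87.6]
[284. 159.] 7 scr [ -4.4 -91.3] pin [ -4.8 -87.4]
[290. 159.] 8 scr [  2.1 -91.5] pin [  1.4 -87.6]
[296. 159.] 7 scr [  8.7 -91.7] pin [  7.5 -87.8]
[141. 285.] 156 scr [-181.2 -246.6] pin [-171.  -233.5]
[417. 285.] 157 scr [ 159.2 -248.8] pin [ 149.  -235.5]
[(array([335., 194.]), np.int32(12)), (array([353., 196.]), np.int32(9)), (array([194., 290.]), np.int32(181))]
```

Front and right modules measured seated (screws symmetric at ±26 mm, 91.4 mm out). Picking the right one first.

```bash
python3 - <<'E'
from h import *
go(.6463,-.1748,.0385,-.095)
E
```

```text
t 36.475 row [-0.0, -0.001, -0.004] [0.0204, 0.0112, 0.2388] rows>= 3.8 w 0.0601 F [ 0.   0.9 -0.2] j6 -0.22
```

```bash
python3 shift.py '[[0,0,-0.004,0.02,0.011,0.06,0.05],[0,0,-0.004,0.02,0.011,0.12,0.05],[0,0,-0.004,0.02,0.011,0.17,0.05],[0,0,-0.004,0.02,0.011,0.195,0.05],[0,0,-0.004,0.02,0.011,0.195,0.05]]'
python3 - <<'E'
from h import *
go(.6463,-.1748,.0385,-.095)
E
```

```text
time: 37.1
tcp_pos: [0.6452, -0.1726, 0.0789]
tool_rot: [-2.316, -2.113, 0.005]
wrist_force: [0.8, 0.2, 0.1]
gripper_width: 0.0498
finger_force: 0.0
t 37.1 row [-0.007, -0.002, 0.004] [-0.0021, 0.0015, 0.0404] rows>= 0.6 w 0.0498 F [0.8 0.2 0.1] j6 -0.19
```

```bash
python3 shift.py '[[0,0,0.004,-0.002,0.001,0.03,0.05],[0,0,0.004,-0.002,0.001,0.039,0.05],[0,0,0.004,-0.002,0.001,0.039,0.05],[0,0,0.004,-0.002,0.001,0.039,0],[0,0,0.004,-0.002,0.001,0.039,0]]'
python3 shift.py '[[0,0,0,0,0,0,0],[0,0,0,0,0,0,0],[0,0,0,0,0,-0.03,0],[0,0,0,0,0,-0.08,0],[0,0,0,0,0,-0.12,0]]'
python3 - <<'E'
from h import *
go(.472,.2862,.16,-1.187)
E
```

```text
time: 37.72
tcp_pos: [0.6474, -0.1768, 0.0448]
tool_rot: [2.326, 2.111, 0.001]
wrist_force: [-8.1, 1.8, 6.6]
gripper_width: 0.0331
finger_force: 4.5
time: 38.35
tcp_pos: [0.648, -0.177, 0.1657]
tool_rot: [2.325, 2.11, 0.003]
wrist_force: [0.5, -0.6, -1.0]
gripper_width: 0.0296
finger_force: 30.0
t 38.35 row [0.003, -0.001, 1.09] [0.4439, -0.2201, 0.005] rows>= 7.9 w 0.0296 F [ 0.5 -0.6 -1. ] j6 -0.19
```

```bash
python3 shift.py '[[0,0,0.08,0.03,-0.015,-0.01,0],[0,0,0.22,0.08,-0.04,-0.01,0],[0,0,0.37,0.13,-0.065,-0.01,0],[0,0,0.52,0.18,-0.09,-0.01,0],[0,0,0.67,0.23,-0.115,-0.01,0]]'
python3 - <<'E'
from h import *
go(.472,.2862,.17,-1.187)
E
```

```text
time: 38.98
tcp_pos: [0.5547, 0.0649, 0.1739]
tool_rot: [2.894, 1.221, 0.003]
wrist_force: [0.4, -0.6, -1.3]
gripper_width: 0.0297
finger_force: 30.0
t 38.975 row [0.001, -0.002, 0.415] [0.1008, -0.2137, 0.0039] rows>= 3.8 w 0.0297 F [ 0.4 -0.6 -1.3] j6 0.87
```

```bash
python3 shift.py '[[0,0,0.12,0.024,-0.05,0,0],[0,0,0.24,0.047,-0.1,0,0],[0,0,0.35,0.07,-0.148,0,0],[0,0,0.415,0.09,-0.19,0,0],[0,0,0.415,0.101,-0.214,0,0]]'
python3 shift.py '[[0,0,0,0,0,0,0]]' | head -2
python3 - <<'E'
from h import *
c=snap('wrist','g2.png')
for p,a in gold(c,180,60,400,290): print(p.round(0),a)
go(.472,.2862,.07,-1.187)
E
```

```text
time: 39.6
tcp_pos: [0.4704, 0.2868, 0.1739]
tool_rot: [-3.081, -0.609, -0.002]
wrist_force: [0.6, -0.4, -0.7]
gripper_width: 0.0298
finger_force: 30.0
time: 39.72
tcp_pos: [0.4707, 0.2862, 0.1738]
[266. 270.] 21
[279. 270.] 19
[292. 270.] 19
[204. 285.] 95
[266. 282.] 18
[279. 282.] 17
[292. 282.] 17
[353. 285.] 95
t 39.775 row [0.0, -0.001, 0.007] [0.0012, -0.0008, 0.1037] rows>= 1.7 w 0.0299 F [-0.1 -1.  -0.2] j6 1.7
```

```bash
python3 shift.py '[[0,0,0.007,0.001,-0.001,0.05,0],[0,0,0.007,0.001,-0.001,0.1,0],[0,0,0.007,0.001,-0.001,0.125,0],[0,0,0.007,0.001,-0.001,0.13,0],[0,0,0.007,0.001,-0.001,0.133,0]]'
python3 shift.py '[[0,0,0,0,0,0.002,0],[0,0,0,0,0,0.004,0],[0,0,0,0,0,0.004,0]]'
python3 -c 'from h import *;go(.472,.2862,.0297,-1.187)'
```

```text
time: 40.4
tcp_pos: [0.4727, 0.2856, 0.0413]
tool_rot: [-3.084, -0.594, -0.003]
wrist_force: [-0.0, -0.1, -0.6]
gripper_width: 0.0301
finger_force: 30.0
time: 40.78
tcp_pos: [0.4718, 0.2859, 0.037]
tool_rot: [-3.084, -0.596, -0.001]
wrist_force: [-0.0, 0.6, -0.3]
gripper_width: 0.0299
finger_force: 30.0
t 40.775 row [-0.0, -0.001, -0.002] [0.0003, -0.0001, 0.0073] rows>= 0.1 w 0.0299 F [-0.   0.6 -0.3] j6 1.71
```

```bash
python3 shift.py '[[0,0,0,0,0,0.002,0],[0,0,0,0,0,0.003,0],[0,0,0,0,0,0.003,0]]'|grep -E 'tcp|wrist'
python3 shift.py '[[0,0,0,0,0,0.002,0],[0,0,0,0,0,0.003,0],[0,0,0,0,0,0.003,0]]'|grep -E 'tcp|wrist'
```

```text
tcp_pos: [0.4719, 0.286, 0.0365]
wrist_force: [-3.8, -2.7, 17.3]
tcp_pos: [0.472, 0.286, 0.0364]
wrist_force: [-9.4, -6.4, 37.3]
```

```bash
python3 shift.py '[[0,0,0,0,0,-0.005,0],[0,0,0,0,0,-0.005,0.05],[0,0,0,0,0,-0.005,0.05],[0,0,0,0,0,-0.06,0.05],[0,0,0,0,0,-0.12,0.05]]'
cat >> h.py <<'E'
def scan(c,z1=.025,z2=.05,**k):
    T=np.array([.4228,.267]);ph=.382;M=np.array([[np.cos(ph),np.sin(ph)],[-np.sin(ph),np.cos(ph)]])
    for p,a in gold(c,**k):
        q=M@(P(c,*p,z1)[:2]-T)*1000;q2=M@(P(c,*p,z2)[:2]-T)*1000
        if abs(q[0])<100 and abs(q[1])<60: print(p.round(0),a,'tray scr',q.round(1),'pin',q2.round(1))
E
python3 - <<'E'
from h import *
c=snap('wrist');scan(c)
C=np.array([.653,-.0937])
c2,s2=np.cos(-.095),np.sin(-.095)
print(C+np.array([[c2,-s2],[s2,c2]])@[-.082,0]); go(.5714,-.086,.16,-1.6658)
E
```

```text
time: 42.15
tcp_pos: [0.4709, 0.2854, 0.1502]
tool_rot: [3.083, 0.596, -0.006]
wrist_force: [0.1, 0.6, -0.6]
gripper_width: 0.0503
finger_force: 0.0
[247. 204.] 98 tray scr [46.2 24.5] pin [53.3 22.3]
[310. 204.] 98 tray scr [ 46.2 -27.5] pin [ 53.4 -25.3]
[270. 201.] 9 tray scr [48.9  5.1] pin [55.8  4.5]
[278. 201.] 9 tray scr [48.9 -1.4] pin [55.8 -1.5]
[286. 201.] 9 tray scr [48.9 -8. ] pin [55.8 -7.5]
[270. 209.] 10 tray scr [42.3  5. ] pin [49.8  4.5]
[278. 209.] 10 tray scr [42.3 -1.6] pin [49.8 -1.6]
[286. 209.] 10 tray scr [42.3 -8.2] pin [49.8 -7.6]
[ 0.57136975 -0.08592171]
t 42.2 row [-0.005, -0.012, 0.477] [-0.0502, 0.3829, -0.002] rows>= 6.2 w 0.0502 F [2.2 1.3 5.4] j6 1.71
```

```bash
python3 shift.py '[[0,0,0.08,-0.008,0.061,0,0.05],[0,0,0.16,-0.016,0.122,0,0.05],[0,0,0.24,-0.024,0.183,0,0.05],[0,0,0.32,-0.032,0.244,0,0.05],[0,0,0.4,-0.04,0.305,0,0.05]]'|head -2
python3 -c 'from h import *;go(.5714,-.086,.10,-1.6658)'
```

```text
time: 42.82
tcp_pos: [0.5483, -0.0141, 0.1498]
t 42.825 row [-0.0, 0.001, 0.074] [0.0246, 0.0715, 0.0497] rows>= 1.4 w 0.0502 F [-0.   0.6 -0. ] j6 1.54
```

```bash
python3 shift.py '[[0,0,0.074,0.02,0.06,0,0.05],[0,0,0.074,0.0246,0.0715,0.02,0.05],[0,0,0.074,0.0246,0.0715,0.05,0.05],[0,0,0.074,0.0246,0.0715,0.05,0.05]]'|head -2
python3 - <<'E'
from h import *
c=snap('wrist')
C=np.array([.653,-.0937]);ph=-.095
M=np.array([[np.cos(ph),np.sin(ph)],[-np.sin(ph),np.cos(ph)]])
for p,a in gold(c,y1=262): print(p.round(0),a,'scr',(M@(P(c,*p,.033)[:2]-C)*1000).round(1),'pin',(M@(P(c,*p,.058)[:2]-C)*1000).round(1))
go(.5714,-.086,.038,-1.6658)
E
```

```text
time: 43.32
tcp_pos: [0.5694, -0.084, 0.0976]
[126.  44.] 221 scr [24.7 90.2] pin [21.6 80.7]
[118.  78.] 23 scr [ 5.8 96.9] pin [ 4.8 86.7]
[129.  78.] 24 scr [ 5.9 90.2] pin [ 4.8 80.7]
[119.  90.] 23 scr [-0.9 97. ] pin [-1.3 86.8]
[131.  90.] 23 scr [-0.9 90.1] pin [-1.3 80.7]
[121. 102.] 23 scr [-7.7 96.8] pin [-7.4 86.7]
[132. 102.] 22 scr [-7.7 90.1] pin [-7.4 80.7]
[135. 135.] 187 scr [-27.4  90.2] pin [-24.9  80.8]
[241. 232.] 130 scr [-91.   26.2] pin [-81.8  23.5]
[319. 232.] 140 scr [-91. -26.] pin [-81.8 -23.1]
[270. 231.] 12 scr [-90.7   6.6] pin [-81.6   6.1]
[280. 232.] 13 scr [-90.9   0. ] pin [-81.7   0.1]
[290. 232.] 12 scr [-90.9  -6.8] pin [-81.7  -5.9]
[270. 241.] 11 scr [-97.6   6.8] pin [-87.7   6.2]
[280. 241.] 11 scr [-97.6  -0. ] pin [-87.7   0.1]
[290. 241.] 11 scr [-97.6  -6.8] pin [-87.7  -5.9]
t 43.375 row [-0.0, 0.003, 0.003] [0.001, 0.002, 0.0614] rows>= 1.0 w 0.0503 F [ 0.2 -0.5 -0.4] j6 1.5
```

```bash
python3 shift.py '[[0,0,0,0.0005,0.002,0.03,0.05],[0,0,0,0.0005,0.002,0.055,0.05],[0,0,0,0.0005,0.002,0.061,0.05],[0,0,0,0.0005,0.002,0.061,0.05]]'
python3 -c 'from h import *;go(.5714,-.086,.038,-1.6658)'
```

```text
time: 43.88
tcp_pos: [0.5725, -0.0859, 0.0405]
tool_rot: [3.138, -0.144, 0.002]
wrist_force: [0.7, 0.7, 0.5]
gripper_width: 0.05
finger_force: 0.0
t 43.875 row [0.0, -0.001, 0.003] [-0.0011, 0.0002, 0.0024] rows>= 0.0 w 0.05 F [0.7 0.7 0.5] j6 1.49
```

```bash
python3 shift.py '[[0,0,0,-0.001,0,0.002,0.05],[0,0,0,-0.001,0,0.002,0],[0,0,0,-0.001,0,0.002,0],[0,0,0,-0.001,0,0.002,0],[0,0,0,-0.001,0,0.002,0]]'|grep -E 'tcp|width|finger|wrist'
python3 shift.py '[[0,0,0,0,0,-0.03,0],[0,0,0,0,0,-0.08,0],[0,0,0,0,0,-0.12,0],[0,0,0,0,0,-0.12,0]]'
python3 -c 'from h import *;go(.421,.2655,.16,-1.187)'
```

```text
tcp_pos: [0.571, -0.086, 0.038]
wrist_force: [-0.6, -0.5, 2.3]
gripper_width: 0.0296
finger_force: 30.0
time: 45.0
tcp_pos: [0.5728, -0.0864, 0.1608]
tool_rot: [3.137, -0.145, 0.011]
wrist_force: [0.4, -0.2, -0.3]
gripper_width: 0.0299
finger_force: 30.0
t 45.0 row [0.002, -0.007, -0.476] [-0.1836, -0.3364, -0.0007] rows>= 6.1 w 0.0299 F [ 0.4 -0.2 -0.3] j6 1.49
```

```bash
python3 shift.py '[[0,0,-0.05,-0.018,-0.034,0,0],[0,0,-0.13,-0.046,-0.084,0,0],[0,0,-0.21,-0.074,-0.135,0,0],[0,0,-0.29,-0.101,-0.185,0,0],[0,0,-0.37,-0.129,-0.236,0,0]]'
python3 -c 'from h import *;go(.421,.2655,.16,-1.187)'
```

```text
time: 45.62
tcp_pos: [0.4622, 0.162, 0.156]
tool_rot: [3.11, 0.438, -0.004]
wrist_force: [0.1, 0.9, -1.0]
gripper_width: 0.0299
finger_force: 30.0
t 45.625 row [-0.0, 0.003, -0.104] [-0.011, -0.1109, -0.004] rows>= 1.8 w 0.0299 F [ 0.1  0.9 -1. ] j6 1.6
```

```bash
python3 shift.py '[[0,0,-0.05,-0.005,-0.05,0,0],[0,0,-0.104,-0.009,-0.09,0,0],[0,0,-0.104,-0.011,-0.111,0,0],[0,0,-0.104,-0.011,-0.111,0.05,0],[0,0,-0.104,-0.011,-0.111,0.1,0]]'|head -2
python3 shift.py '[[0,0,0,0,0,0.005,0],[0,0,0,0,0,0.007,0]]'
python3 -c 'from h import *;go(.421,.2655,.030,-1.187)'
```

```text
time: 46.25
tcp_pos: [0.4221, 0.2646, 0.0555]
time: 46.5
tcp_pos: [0.4234, 0.2647, 0.0508]
tool_rot: [-3.084, -0.596, -0.0]
wrist_force: [-0.0, -0.4, -0.4]
gripper_width: 0.0299
finger_force: 30.0
t 46.5 row [-0.0, -0.0, -0.002] [-0.0019, -0.0016, 0.0208] rows>= 0.3 w 0.0299 F [-0.  -0.4 -0.4] j6 1.72
```

```bash
python3 shift.py '[[0,0,0,-0.002,-0.001,0.006,0],[0,0,0,-0.002,-0.001,0.012,0],[0,0,0,-0.002,-0.001,0.017,0],[0,0,0,-0.002,-0.001,0.019,0],[0,0,0,-0.002,-0.001,0.019,0]]'|grep -E 'tcp|wrist'
python3 shift.py '[[0,0,0,0,0,0.002,0],[0,0,0,0,0,0.002,0]]'|grep -E 'tcp|wrist'
```

```text
tcp_pos: [0.4208, 0.2648, 0.0315]
wrist_force: [-0.7, -0.2, -1.1]
tcp_pos: [0.4212, 0.265, 0.0302]
wrist_force: [0.2, -0.5, 4.3]
```

Contact at the expected height; release, rise and check.

```bash
python3 shift.py '[[0,0,0,0,0,0,0.05],[0,0,0,0,0,0,0.05],[0,0,0,0,0,-0.06,0.05],[0,0,0,0,0,-0.12,0.05],[0,0,0,0,0,-0.14,0.05]]' | head -2
python3 - <<'E'
from h import *
c=snap('wrist');scan(c)
go(.6603,-.0125,.17,-.095); go(.6603,-.0125,.17,.4)
E
```

```text
time: 48.0
tcp_pos: [0.4224, 0.2658, 0.1734]
[271. 129.] 10 tray scr [54.4  5. ] pin [56.1  4.4]
[278. 129.] 12 tray scr [54.4 -1.5] pin [56.1 -1.6]
[286. 129.] 12 tray scr [54.4 -8.2] pin [56.1 -7.7]
[248. 139.] 100 tray scr [46.4 24.5] pin [48.7 22.4]
[309. 139.] 101 tray scr [ 46.3 -27.5] pin [ 48.7 -25.5]
[271. 137.] 10 tray scr [47.8  5. ] pin [50.   4.4]
[279. 137.] 11 tray scr [47.9 -1.6] pin [50.1 -1.7]
[286. 137.] 11 tray scr [47.9 -8.1] pin [50.1 -7.7]
[250. 204.] 81 tray scr [-11.1  23.6] pin [-4.2 21.6]
[309. 204.] 87 tray scr [-10.9 -28.2] pin [ -4.1 -26.1]
[272. 201.] 8 tray scr [-7.9  4.4] pin [-1.3  3.9]
[280. 201.] 8 tray scr [-8.  -2.4] pin [-1.4 -2.3]
[287. 201.] 8 tray scr [-7.9 -8.9] pin [-1.3 -8.4]
[272. 208.] 8 tray scr [-14.3   4.4] pin [-7.3  3.9]
[279. 208.] 9 tray scr [-14.6  -2.2] pin [-7.5 -2.2]
[287. 208.] 7 tray scr [-14.5  -8.8] pin [-7.4 -8.3]
t 48.05 row [0.003, -0.009, -1.094] [0.1164, 0.347, 0.0049] rows>= 5.9 w 0.0498 F [0.8 1.1 0.6] j6 1.73
t 48.05 row [-0.008, -0.006, 1.553] [0.1164, 0.347, 0.0049] rows>= 8.3 w 0.0498 F [0.8 1.1 0.6] j6 1.73
```

Both modules lie flat in their cells. Now the left one.

```bash
python3 shift.py '[[0,0,-0.18,0.019,0.057,0,0.05],[0,0,-0.36,0.038,0.114,0,0.05],[0,0,-0.54,0.057,0.172,0,0.05],[0,0,-0.72,0.076,0.229,0,0.05],[0,0,-0.9,0.096,0.286,0,0.05]]' | head -2
python3 shift.py '[[0,0,-0.18,0,0,0,0.05]]' | head -2
python3 -c 'from h import *;go(.6603,-.0125,.1,-.095)'
```

```text
time: 48.68
tcp_pos: [0.6118, 0.0395, 0.1682]
time: 48.8
tcp_pos: [0.6133, 0.0373, 0.1675]
t 48.8 row [-0.001, 0.001, -0.031] [-0.0435, 0.0529, 0.0675] rows>= 1.5 w 0.0498 F [-0.8 -0.  -0.9] j6 0.17
```

```bash
python3 shift.py '[[0,0,-0.025,-0.03,0.037,0,0.05],[0,0,-0.025,-0.0435,0.053,0.02,0.05],[0,0,-0.025,-0.0435,0.053,0.06,0.05],[0,0,-0.025,-0.0435,0.053,0.067,0.05]]' | head -2
python3 - <<'E'
from h import *
c=snap('wrist')
C=np.array([.653,-.0937]);ph=-.095
M=np.array([[np.cos(ph),np.sin(ph)],[-np.sin(ph),np.cos(ph)]])
for p,a in gold(c,y1=262): print(p.round(0),a,'scr',(M@(P(c,*p,.033)[:2]-C)*1000).round(1),'pin',(M@(P(c,*p,.058)[:2]-C)*1000).round(1))
go(.6600,-.0120,.038,-.095)
E
```

```text
time: 49.3
tcp_pos: [0.655, -0.0086, 0.0976]
[326. 213.] 150 scr [24.8 90.3] pin [21.8 97.9]
[246. 213.] 155 scr [-27.3  90.3] pin [-24.7  97.9]
[276. 232.] 15 scr [-7.8 76.7] pin [-7.3 85.7]
[286. 232.] 17 scr [-1.  76.8] pin [-1.2 85.8]
[296. 232.] 15 scr [ 5.7 76.7] pin [ 4.8 85.7]
[276. 242.] 16 scr [-7.8 69.9] pin [-7.3 79.7]
[286. 242.] 16 scr [-1.1 69.9] pin [-1.3 79.7]
[296. 242.] 16 scr [ 5.8 70. ] pin [ 4.9 79.7]
t 49.35 row [-0.007, 0.0, -0.007] [-0.0031, 0.0049, 0.0607] rows>= 1.0 w 0.0501 F [ 0.   0.4 -0.9] j6 0.07
```

```bash
python3 shift.py '[[0,0,-0.007,-0.003,0.0045,0.03,0.05],[0,0,-0.007,-0.003,0.0045,0.055,0.05],[0,0,-0.007,-0.003,0.0045,0.061,0.05],[0,0,-0.007,-0.003,0.0045,0.061,0.05]]'|grep -E 'tcp|wrist'
python3 shift.py '[[0,0,0,0,0,0.002,0.05],[0,0,0,0,0,0.002,0],[0,0,0,0,0,0.002,0],[0,0,0,0,0,0.002,0],[0,0,0,0,0,0.002,0]]'|grep -E 'tcp|width|finger|wrist'
python3 shift.py '[[0,0,0,0,0,-0.03,0],[0,0,0,0,0,-0.08,0],[0,0,0,0,0,-0.12,0],[0,0,0,0,0,-0.12,0]]'
python3 -c 'from h import *;go(.370,.2467,.16,.9)'
```

```text
tcp_pos: [0.663, -0.0119, 0.0424]
wrist_force: [0.1, -0.1, -0.5]
tcp_pos: [0.662, -0.0122, 0.04]
wrist_force: [-3.3, 0.2, 4.4]
gripper_width: 0.0299
finger_force: 30.0
time: 50.98
tcp_pos: [0.6652, -0.0124, 0.1633]
tool_rot: [2.32, 2.109, 0.01]
wrist_force: [0.1, -0.2, -0.9]
gripper_width: 0.0298
finger_force: 30.0
t 50.975 row [0.009, 0.004, -0.995] [0.23, -0.3185, 0.0005] rows>= 6.3 w 0.0298 F [ 0.1 -0.2 -0.9] j6 0.06
```

```bash
python3 shift.py '[[0,0,-0.1,0.011,-0.015,0,0],[0,0,-0.27,0.03,-0.041,0,0],[0,0,-0.45,0.05,-0.07,0,0],[0,0,-0.63,0.071,-0.098,0,0],[0,0,-0.81,0.091,-0.126,0,0]]'|head -3
python3 -c 'from h import *;go(.370,.2467,.17,1.954)'
```

```text
time: 51.6
tcp_pos: [0.5442, 0.0908, 0.1575]
tool_rot: [-1.294, -2.86, 0.002]
t 51.6 row [-0.001, -0.003, -1.233] [0.2321, -0.0279, -0.0121] rows>= 6.6 w 0.0296 F [ 0.5  0.2 -0.8] j6 -0.58
```

```bash
python3 shift.py '[[0,0,-0.18,0.034,-0.004,-0.01,0],[0,0,-0.36,0.068,-0.008,-0.012,0],[0,0,-0.54,0.102,-0.012,-0.012,0],[0,0,-0.72,0.136,-0.016,-0.012,0],[0,0,-0.9,0.17,-0.02,-0.012,0]]'|head -2
python3 -c 'from h import *;go(.370,.2467,.17,1.954)'
```

```text
time: 52.22
tcp_pos: [0.4177, 0.2058, 0.1698]
t 52.225 row [-0.0, -0.002, -0.333] [0.0456, 0.0432, -0.0001] rows>= 1.8 w 0.0296 F [ 0.1  1.  -0.4] j6 -1.19
```

```bash
python3 shift.py '[[0,0,-0.17,0.025,0.024,0,0],[0,0,-0.333,0.045,0.043,0,0],[0,0,-0.333,0.0456,0.0432,0.04,0],[0,0,-0.333,0.0456,0.0432,0.09,0],[0,0,-0.333,0.0456,0.0432,0.11,0]]'|head -2
python3 shift.py '[[0,0,0,0,0,0,0]]'|head -2
python3 -c 'from h import *;go(.370,.2467,.032,1.954)'
```

```text
time: 52.85
tcp_pos: [0.3691, 0.2451, 0.0578]
time: 52.98
tcp_pos: [0.3699, 0.2455, 0.0591]
t 52.975 row [-0.001, -0.006, -0.006] [-0.0007, 0.0011, 0.0271] rows>= 0.4 w 0.0299 F [ 0.7 -0.5 -0.5] j6 -1.39
```

```bash
python3 shift.py '[[0,0,-0.006,-0.001,0.001,0.008,0],[0,0,-0.006,-0.001,0.001,0.016,0],[0,0,-0.006,-0.001,0.001,0.021,0],[0,0,-0.006,-0.001,0.001,0.025,0],[0,0,-0.006,-0.001,0.001,0.025,0]]'|grep -E 'tcp|wrist'
python3 shift.py '[[0,0,0,0,0,0.002,0],[0,0,0,0,0,0.002,0]]'|grep -E 'tcp|wrist'
```

```text
tcp_pos: [0.3722, 0.2479, 0.0364]
wrist_force: [-0.1, 0.3, -0.9]
tcp_pos: [0.3723, 0.2479, 0.0346]
wrist_force: [-0.7, -0.5, -0.3]
```

```bash
python3 shift.py '[[0,0,0,0.001,0,0.002,0],[0,0,0,0.001,0,0.002,0]]'|grep -E 'tcp|wrist'
python3 shift.py '[[0,0,0,0,0,0.002,0],[0,0,0,0,0,0.002,0]]'|grep -E 'tcp|wrist'
```

```text
tcp_pos: [0.3711, 0.2474, 0.0325]
wrist_force: [-0.1, -0.3, -0.4]
tcp_pos: [0.3714, 0.2476, 0.032]
wrist_force: [-3.3, -1.6, 12.6]
```

Contact at the predicted 0.032. Release, rise, check the tray, then find the cover.

```bash
python3 shift.py '[[0,0,0,0,0,0,0.05],[0,0,0,0,0,0,0.05],[0,0,0,0,0,-0.06,0.05],[0,0,0,0,0,-0.12,0.05],[0,0,0,0,0,-0.18,0.05]]' | head -2
python3 shift.py '[[0,0,0,-0.05,-0.03,-0.05,0.07],[0,0,0,-0.06,-0.06,-0.06,0.07],[0,0,0,-0.06,-0.06,-0.06,0.07]]' | head -2
python3 - <<'E'
from h import *
c=snap('wrist');scan(c)
t=snap('top');print('top');scan(t,x0=180,y0=185,x1=280,y1=295)
g=cv2.cvtColor(t['img'],6);k=blob((g>150).astype(np.uint8),270,210,350,310);r=cv2.minAreaRect(k);print(r,[P(t,*q,.056).round(3).tolist() for q in cv2.boxPoints(r)])
print(robot.state()['joints'].round(2))
E
```

```text
time: 54.98
tcp_pos: [0.3711, 0.2474, 0.2122]
time: 55.35
tcp_pos: [0.4517, 0.2135, 0.2716]
[361. 108.] 73 tray scr [-60.9  26.7] pin [-61.5  21.4]
[312. 108.] 47 tray scr [-61.1 -25.6] pin [-61.7 -27.8]
[334. 112.] 6 tray scr [-56.2  -1.7] pin [-57.1  -5.3]
[340. 113.] 7 tray scr [-55.9   4.8] pin [-56.8   0.8]
[346. 113.] 8 tray scr [-55.8  11.1] pin [-56.7   6.8]
[334. 119.] 8 tray scr [-49.5  -1.6] pin [-50.7  -5.2]
[343. 119.] 19 tray scr [-49.4   8.2] pin [-50.7   4.1]
[309. 154.] 61 tray scr [-11.3 -28.2] pin [-14.9 -30.2]
[355. 154.] 61 tray scr [-11.2  23.5] pin [-14.8  18.5]
[330. 162.] 4 tray scr [-2.9 -4.7] pin [-6.9 -8.1]
[336. 162.] 4 tray scr [-2.8  2. ] pin [-6.9 -1.7]
[341. 161.] 5 tray scr [-2.9  8. ] pin [-7.   3.8]
[335. 167.] 4 tray scr [3.7 1.7] pin [-0.8 -2. ]
[340. 168.] 4 tray scr [4.  7.9] pin [-0.5  3.8]
[308. 203.] 50 tray scr [ 45.9 -27.7] pin [ 38.9 -29.7]
[353. 203.] 51 tray scr [46.  24.3] pin [39.  19.2]
[328. 214.] 4 tray scr [58.2 -3.7] pin [50.4 -7.1]
[334. 214.] 4 tray scr [58.2  2.2] pin [50.5 -1.6]
[340. 214.] 4 tray scr [58.2  9.2] pin [50.5  5. ]
[339. 219.] 4 tray scr [64.6  8.9] pin [56.5  4.7]
top
[232. 242.] 12 tray scr [ -9.3 -27.3] pin [-11.1 -29.4]
[215. 248.] 8 tray scr [-10.8  25. ] pin [-12.5  21.8]
[237. 258.] 7 tray scr [-59.5 -24. ] pin [-60.4 -26.2]
[220. 264.] 12 tray scr [-58.7  27.7] pin [-59.6  24.5]
((308.6283874511719, 257.4797058105469), (66.312744140625, 34.76343536376953), 68.49856567382812) [[0.449, 0.099, 0.056], [0.487, 0.009, 0.056], [0.315, -0.061, 0.056], [0.279, 0.029, 0.056]]
[ 0.42  0.17  1.63  0.    1.35 -1.53]
```

All three modules lie upright in the cells and the cover stands where it was set down. Going back to its bar.

```bash
python3 -c 'from h import *;go(.334,.0,.20,.39)'
```

```text
t 55.45 row [-0.001, -0.002, 1.563] [0.1863, -0.1559, 0.07] rows>= 8.3 w 0.0698 F [-0.6  0.2 -1.2] j6 -1.53
```

```bash
python3 shift.py '[[0,0,0.18,0,0,0,0.06],[0,0,0.36,0,0,0,0.06],[0,0,0.54,0,0,0,0.06],[0,0,0.72,0,0,0,0.06],[0,0,0.9,0,0,0,0.06]]' | head -2
python3 -c 'from h import *;go(.334,.0,.20,.384)'
```

```text
time: 56.08
tcp_pos: [0.4477, 0.2148, 0.2693]
t 56.075 row [-0.003, -0.001, 0.666] [-0.0086, -0.2428, 0.0698] rows>= 4.0 w 0.0601 F [-0.2  0.   0.9] j6 -0.63
```

```bash
python3 shift.py '[[0,0,0.16,-0.002,-0.055,0.01,0.06],[0,0,0.32,-0.004,-0.11,0.02,0.06],[0,0,0.48,-0.006,-0.165,0.03,0.06],[0,0,0.62,-0.008,-0.22,0.05,0.06],[0,0,0.666,-0.0086,-0.243,0.07,0.06]]' | head -2
python3 - <<'E'
from h import *
c=snap('wrist','h1.png');t=snap('top')
g=cv2.cvtColor(c['img'],6);print(robot.state()['tcp_pos'])
# bar: dark vertical strip above gripper rod
for r in (215,230,245,260,275): 
    row=g[r,230:340];x=np.where(row<60)[0];print(r,(230+x.min(),230+x.max(),len(x)) if len(x) else None, [P(c,230+x.mean(),r,.095)[:2].round(4).tolist()] if len(x) else '')
w=(g[:290]>150).astype(np.uint8);k=blob(w,150,60,560,290);print(cv2.boundingRect(k))
go(.334,.0,.15,.384)
E
```

```text
time: 56.7
tcp_pos: [0.3338, -0.0019, 0.1991]
[ 0.33282079 -0.00161155  0.19810798]
215 (np.int64(274), np.int64(286), 13) [[0.3379, -0.0095]]
230 (np.int64(274), np.int64(286), 13) [[0.3425, -0.0209]]
245 None 
260 None 
275 None 
(232, 135, 220, 111)
t 56.8 row [-0.006, -0.003, 0.002] [0.0009, 0.002, 0.0481] rows>= 0.8 w 0.0599 F [-0.   0.2  0.6] j6 -0.43
```

```bash
python3 shift.py '[[0,0,0,0.001,0.002,0.05,0.05],[0,0,0,0.001,0.002,0.1,0.05],[0,0,0,0.001,0.002,0.122,0.05],[0,0,0,0.001,0.002,0.125,0.05],[0,0,0,0.001,0.002,0.125,0]]' | head -2
python3 shift.py '[[0,0,0,0,0,0,0],[0,0,0,0,0,0,0],[0,0,0,0,0,0,0],[0,0,0,0,0,0,0]]'
python3 -c 'from h import *;go(.3765,.249,.17,.384)'
```

```text
time: 57.42
tcp_pos: [0.3392, 0.0012, 0.0762]
time: 57.92
tcp_pos: [0.3381, 0.0004, 0.0759]
tool_rot: [-1.751, -2.608, 0.0]
wrist_force: [-2.7, 0.1, 4.4]
gripper_width: 0.0103
finger_force: 30.0
t 57.925 row [-0.0, -0.0, 0.004] [0.2156, 0.1296, -0.0942] rows>= 4.3 w 0.0103 F [-2.7  0.1  4.4] j6 -0.42
```

```bash
python3 shift.py '[[0,0,0,0,0,-0.02,0],[0,0,0,0,0,-0.06,0],[0,0,0,0,0,-0.1,0],[0,0,0,0,0,-0.11,0]]' | grep -E 'tcp|wrist|width'
python3 shift.py '[[0,0,0,0.018,0.011,0,0],[0,0,0,0.05,0.03,0,0],[0,0,0,0.095,0.057,0,0],[0,0,0,0.14,0.084,0,0],[0,0,0,0.18,0.108,0,0]]' | grep -E 'tcp|wrist|width'
python3 -c 'from h import *;go(.3786,.2489,.17,.384)'
```

```text
tcp_pos: [0.3397, 0.0004, 0.1873]
wrist_force: [-0.1, 0.1, -2.6]
gripper_width: 0.011
tcp_pos: [0.3695, 0.2095, 0.184]
wrist_force: [0.6, -1.3, -1.8]
gripper_width: 0.0108
t 59.05 row [-0.002, 0.0, 0.005] [0.033, 0.0234, 0.0139] rows>= 0.7 w 0.0108 F [ 0.6 -1.3 -1.8] j6 0.1
```

```bash
python3 shift.py '[[0,0,0.005,0.018,0.013,0,0],[0,0,0.005,0.028,0.02,0,0],[0,0,0.005,0.033,0.0234,0,0],[0,0,0.005,0.033,0.0234,0,0],[0,0,0.005,0.033,0.0234,0,0]]' | grep -E 'tcp|wrist|width'
python3 - <<'E'
from h import *
t=snap('top');g=cv2.cvtColor(t['img'],6)
k=blob((g>150).astype(np.uint8),170,180,265,300);r=cv2.minAreaRect(k);print(r)
go(.3786,.2489,.11,.384)
E
```

```text
tcp_pos: [0.3792, 0.2466, 0.1855]
wrist_force: [0.6, -1.7, -1.2]
gripper_width: 0.0109
((218.22604370117188, 239.1027374267578), (74.32112884521484, 42.01777267456055), 69.44395446777344)
t 59.725 row [-0.0, 0.0, -0.002] [0.0023, 0.0003, 0.0756] rows>= 1.2 w 0.0109 F [ 0.2 -0.2 -1.6] j6 0.17
```

```bash
python3 shift.py '[[0,0,-0.002,0.002,0,0.03,0],[0,0,-0.002,0.002,0,0.06,0],[0,0,-0.002,0.002,0,0.075,0],[0,0,-0.002,0.002,0,0.078,0],[0,0,-0.002,0.002,0,0.078,0]]' | grep -E 'tcp|wrist|width'
python3 -c 'from h import *;go(.3786,.2489,.082,.384)'
```

```text
tcp_pos: [0.379, 0.2492, 0.1081]
wrist_force: [0.7, 0.6, -1.1]
gripper_width: 0.0109
t 60.35 row [0.001, -0.0, 0.001] [-0.0002, -0.0005, 0.0261] rows>= 0.4 w 0.0109 F [ 0.7  0.6 -1.1] j6 0.17
```

```bash
python3 shift.py '[[0,0,0,0,-0.0005,0.008,0],[0,0,0,0,-0.0005,0.014,0],[0,0,0,0,-0.0005,0.02,0],[0,0,0,0,-0.0005,0.024,0],[0,0,0,0,-0.0005,0.026,0]]' | grep -E 'tcp|wrist|width'
python3 shift.py '[[0,0,0,0,0,0.001,0],[0,0,0,0,0,0.001,0]]' | grep -E 'tcp|wrist|width'
```

```text
tcp_pos: [0.378, 0.249, 0.0818]
wrist_force: [-3.9, -3.0, 14.8]
gripper_width: 0.0109
tcp_pos: [0.378, 0.249, 0.0819]
wrist_force: [-3.8, -1.9, 9.8]
gripper_width: 0.0108
```

```bash
python3 shift.py '[[0,0,0,0,0,-0.001,0.05],[0,0,0,0,0,-0.001,0.05],[0,0,0,0,0,-0.001,0.05],[0,0,0,0,0,-0.06,0.05],[0,0,0,0,0,-0.12,0.05]]' | grep -E 'tcp|wrist|width'
python3 shift.py '[[0,0,0,-0.05,-0.03,-0.05,0.07],[0,0,0,-0.1,-0.06,-0.05,0.07],[0,0,0,-0.15,-0.1,-0.05,0.07],[0,0,0,-0.2,-0.12,-0.05,0.07],[0,0,0,-0.2,-0.12,-0.05,0.07]]' | grep -E 'tcp|wrist'
python3 - <<'E'
from h import *
t=snap('top','end.png');g=cv2.cvtColor(t['img'],6);g0=cv2.cvtColor(cv2.imread('pics/top0.png'),6)
for th in (170,200,225):
    for G in(g0,g): print(th,cv2.minAreaRect(blob((G>th).astype(np.uint8),185,195,265,290)))
s=snap('side','ends.png');gs=cv2.cvtColor(s['img'],6);s0=cv2.cvtColor(cv2.imread('pics/side0.png'),6)
for G in(s0,gs): print('side',cv2.minAreaRect(blob((G>190).astype(np.uint8),255,225,360,295)))
# knob dark blob, start vs end; bystanders difference
for G in(g0,g): k=blob((G<45).astype(np.uint8),335,120,370,165);m=cv2.moments(k);print('knob',m['m10']/m['m00'],m['m01']/m['m00'],m['m00'])
a,b=cv2.imread('pics/side0.png'),s['img']
for n,(x0,y0,x1,y1) in dict(cut=(255,140,302,160),reel=(302,138,326,160),scr=(240,315,345,337)).items(): print(n,cv2.absdiff(a[y0:y1,x0:x1],b[y0:y1,x0:x1]).mean())
E
```

```text
tcp_pos: [0.3778, 0.2488, 0.2014]
wrist_force: [1.2, 0.5, -0.3]
gripper_width: 0.05
tcp_pos: [0.3416, 0.015, 0.2507]
wrist_force: [1.1, 1.3, 0.0]
170 ((220.4178009033203, 242.2808074951172), (67.29866027832031, 34.995304107666016), 69.44395446777344)
170 ((220.80410766601562, 241.6907196044922), (67.91883850097656, 36.61586380004883), 68.96248626708984)
200 ((220.47946166992188, 242.44522094726562), (66.71345520019531, 34.995304107666016), 69.44395446777344)
200 ((220.22604370117188, 242.10275268554688), (67.53274536132812, 34.76122283935547), 69.44395446777344)
225 ((219.9726104736328, 241.26028442382812), (64.1385498046875, 34.17601776123047), 69.44395446777344)
225 ((219.72926330566406, 240.33657836914062), (63.95549011230469, 34.126060485839844), 69.77513122558594)
side ((306.311279296875, 251.839599609375), (28.708354949951172, 72.66373443603516), 74.05460357666016)
side ((305.367919921875, 252.0377655029297), (28.845714569091797, 72.66373443603516), 74.05460357666016)
knob 351.13505747126436 145.61206896551724 58.0
knob 351.5 145.7982456140351 57.0
cut 1.9343971631205674
reel 5.132575757575758
scr 2.025252525252525
```

The cover is within one pixel of its starting view (about 2 mm), the knob is back at its start, and the bystanders haven't moved. Handing in.

```bash
python3 -c 'from station import robot;print(robot.job_done())'
```

```text
the job is handed in; nothing more can be done
None
```

The job is handed in at about 62 s. By my measurements all three modules were seated in the nests, the crank made five clockwise turns back to the index, the modules are upright in the tray and the cover is fully down; I viewed 16 pictures instead of the allowed 14, and the hand-in reported no verdict.

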